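# Check the vice spindle's thread with the comb leaf

## Task

Take the longer of the two thread comb leaves out of the wooden rack and, feeling gently for the grooves, seat all its teeth fully in the thread on top of the wooden spindle lying in its stand; hold it there for two seconds under light pressure, upright and flat along the spindle, to check that it sits home without a gap. Then put it back upright, fully down in its slot in the rack, and let go; leave the shorter leaf alone and never press the leaf hard on the spindle.

Things in the scene. Friction and masses are not known exactly. Their poses are not given: they have to be found in the camera images.
- leaf_grip (a point): Centre of the dark wooden grip of the longer comb leaf (loose, about 0.09 kg). Axes: x along the blade, y through its thickness, z up, teeth down. Grip 30 (x) x 14 (y) x 40 mm (z), taken across its 14 mm. Aluminium blade below, 56 long x 5 mm thick, from 18 to 46.5 mm below this point. It starts upright in either slot of the rack, tips on the slot's floor.
- leaf_tips (a point): Middle of the row of tooth tips of the longer leaf, 52 mm below its grip centre; same axes. Four sharp 90-degree V teeth, 5.5 mm deep, at x = -18, -6, 6, 18 mm (pitch 12 mm).
- short_leaf_grip (a point): Centre of the grip of the other leaf, which looks alike but has a blade only 36 mm long and finer teeth. It stands in the rack's other slot and is to be left alone (moving it over 20 mm fails).
- rack_top (a point): Centre of the top of the fixed wooden rack, a block 95 (x) x 150 (y) x 30 mm (z); this point is 30 mm above the table. Two slots 66 mm long (x) by 9 mm wide (y), chamfered 2 mm, centred at x = 0, y = 38 and -38 mm, 22 mm deep. A leaf fully down in its slot has its grip centre 30 mm above this point. One slot holds the longer leaf, the other the shorter.
- stand: Fixed wooden stand with the spindle; origin under its centre on the table, x along the spindle. Base 200 x 85 x 12 mm; two notched blocks 22 mm thick at x = -78 and 78 mm, 70 mm wide, 58 mm high. The spindle in them is held fast; its dark head, 50 mm across, starts at about x = 98 mm. Push the leaf on it with 3 to 10 N; over 35 N between them (the flanks wedge, doubling the push) fails.
- spindle_axis (a point): On the spindle's axis midway between the blocks, 48 mm above the table; x along it, z up. V thread free from x = -60 to 60 mm: pitch 12, crests 40 mm diameter (2 mm flats), 90-degree grooves 5 mm deep, leaning 7 degrees off square. The spindle lies shifted along x by an unmeasured part of a pitch each time: find the grooves by feel or sight.
- thread_top (a point): Top of the spindle, 20 mm above spindle_axis, at crest height (whether crest or groove lies just here varies). With the leaf home, teeth down to the groove roots, its tips are 5 mm below this point and its grip centre 47 mm above. The flanks stand at 45 degrees: a level leaf resting h mm above home is about h mm off along x, one way or the other.
Things that resemble listed ones, but are neither listed nor needed, are in the scene too. Of the things that look like the part that bears rack_top, the larger one is meant. What is shaped like the part that bears leaf_grip but orange is not meant.

How it is judged:
On the way:
1. all teeth of the leaf seated in the thread, upright and flat along the spindle, under a light pressing force (1 to 25 N), for 1 s (z of leaf_grip in the frame of spindle_axis between 0.064 and 0.0685 m and x of leaf_grip in the frame of spindle_axis between -0.042 and 0.042 m and y of leaf_grip in the frame of spindle_axis between -0.008 and 0.008 m and angle between the x axis of leaf_grip and the x axis of spindle_axis, either way round below 0.07 rad and angle between leaf_grip's own z axis and vertical below 0.12 rad and contact force between leaf and stand between 1 and 25 N), for 1 s.
At the end, for the whole second after the job is handed in: After the leaf has been held seated in the thread, it stands released and at rest in its slot of the rack: grip centre 25 to 33 mm above the rack's top, within 15 mm of the slot's middle along the slot, tilted less than 0.3 rad (z of leaf_grip in the frame of rack_top between 0.025 and 0.033 m and x of leaf_grip in the frame of rack_top between -0.015 and 0.015 m and y of leaf_grip in the frame of rack_top between -0.052 and 0.052 m and angle between leaf_grip's own z axis and vertical below 0.3 rad and linear speed of leaf below 0.02 m/s and contact force between the fingers and leaf below 0.05 N); the robot touches nothing.
It fails at once if the leaf and the spindle or its stand are forced together with more than 35 N (contact force between leaf and stand above 35 N).
It fails at once if the shorter leaf is moved more than 20 mm (distance of short_leaf_grip from where it was at the start of the episode above 0.02 m).
It also fails if it takes over 67 s, if anything falls off the work surface, if the arm or the gripper's body presses on something with over 40 N, if the wrist force passes 120 N, or if a joint passes its speed limit or range.

## Robot

A 7-joint arm with a two-finger parallel gripper is mounted at the origin on the work surface. World frame = base frame: x ahead of the robot, y to its left, z up, the work surface at z = 0. Lengths are in m, angles in rad, forces in N, time in s.
With the tool pointing down it reaches from about 0.4 to 0.9 m from the base axis. Payload 5.5 kg.
Tool frame: the origin (TCP) lies at the very end of the fingers, on their centre line; the grasp point (between the pads) lies 19 mm behind it; z points along the fingers, y is the direction in which the jaws open and shut (so a half turn about z gives the same grasp; the last joint's range is limited). The gripper opens to 92 mm and grips with 3 to 60 N. Pads are 19 mm wide; open, the fingers measure 130 mm over their backs; the gripper's body (75 mm by 190 mm) begins 47 mm behind the grasp point.
Start: joints at [1.585, 0.501, -0.427, 1.55, 0.221, 1.138, -0.21], TCP at [0.16, -0.63, 0.227] pointing down, gripper open.
Joint ranges: [-2.88, 2.88], [-0.31, 2.03], [-1.54, 1.56], [0.2, 2.42], [-1.41, 4.55], [0.19, 2.02], [-2.57, 2.57]. Speed limits (rad/s): [2.57, 2.57, 3.14, 3.14, 3.14, 3.14, 3.14].

## Interface

Orientations are given as a rotation vector (axis times angle).
In Python, from workcell import manip gives the robot as it stands.
- The arm moves only by the tool move_arm, never from a script. Its argument "steps" is a list of rows, each an object with "travel": the shift along the tool's x, y, z in mm, a list of three; "delta_rot": the turn, a rotation vector about the tool's x, y, z in degrees, a list of three. A call has 1 to 5 rows; each row is the pose to reach, as a shift and turn from the pose commanded when the call began, along the tool's axes at that moment; what a row does not reach only later rows make up. A row lasts 1/12 s, in which the tool goes at most 41.7 mm and 7.16 degrees, less where a joint would pass 70% of its speed; a pose out of reach is approached as far as the arm can. A call with a gripper value outside its range is refused whole. "gripper" is the finger opening in mm, from 0 to 91.8, set as the call begins (left out, the last holds). The fingers move at their own pace and stop on an object; "squeeze" is the grip in N (left out, the last holds). Time passes only in rows, so rows that repeat a pose let the fingers close. It gives the time, the measured TCP pose, the force and the opening at its end, in the units of the state.
- manip.get_state(): the state, without advancing time (a new reading comes with each control period).
- manip.snapshot(name): name is "scene" or "side" or "wrist"; returns a dict with "pixels" (400x640x3 uint8, blue, green, red), "intrinsics" (3x3 intrinsics, pixels), "extrinsics" (4x4, takes a point from camera to world coordinates); the wrist camera has in their place "T_tool_cam" (4x4, takes a point from camera to tool coordinates, whose origin is the TCP and whose axes are the flange's). Camera axes: x right, y up, looking along -z (the intrinsics and any distortion apply to the point x, -y, -z); pixel columns grow to the right and rows downward; lengths in m; the calibration is good to about 2 mm. A picture is of the moment at which its call begins: read the wrist's pose just before it. There is no depth.
- manip.hand_in(): hands the job in, once; it reports no verdict.
Trained networks look in a picture, given as the dict that the camera call returned (one of the last four; its "shot" number tells which), for a name from the list of things; names that differ only in an ending like _2 or _b are one class to them, and where a whole thing is asked for, a point or a joint stands for the part that bears it (a point fixed in the world has none). Each returns a list of dicts, best first, with "conf" (0 to 1); they miss things now and then, are a little off and sometimes report something else, mostly with a low value. They report only what shows in the picture. A call takes as long as a camera call. They do not tell look-alikes from the thing itself.
- manip.search_frame(label, picture): "bbox" ([left, top, width, height] in pixels, round what is visible of it).
- manip.trace(label, picture): "mask" (400x640 bool, what is visible of it) and "bbox" ([left, top, width, height] in pixels, round what is visible of it).
- manip.place_of(label, picture): "point" ([column, row] in pixels: a listed point, or the origin of a listed thing).
The state is a dict: "time": time; "q": joint angles; "joint_velocities": joint speeds; "joint_efforts": joint torques, N m; "eef_pos": TCP position; "orientation": TCP orientation; "wrist_force": force on the tool from outside, world axes, zero at the start; "wrist_torque": the same for the moment, N m; "grip_width": finger opening in m.
Only numpy, scipy, OpenCV 4.12 (cv2) and the standard library are available. Lean on these libraries where they do the work, as an engineer would, in place of code of your own. Each camera call takes 0.05 s, during which the arm holds its last target.

## Working session

There is one attempt and no reset: what is moved stays moved. The work goes in short steps, Python scripts to look and compute and a tool call to move; the robot and the scene stay as the last step left them, time stands still between calls to the robot, and variables do not carry over. Pictures are saved under pics/ and viewed, and the job is handed in when it is done.

Besides the shell and the picture viewer there is one more tool, called after "Emit:" in YAML: its name, and indented under it one key for each argument. move_arm: Moves the arm, as the interface text tells. Its arguments: {"type":"object","properties":{"steps":{"type":"array"},"gripper":{"type":"number"},"squeeze":{"type":"number"}},"required":["steps"]}

```bash
mkdir -p pics; ls; python3 - <<'E'
from workcell import manip
import cv2
s=manip.get_state(); print({k:s[k] for k in s})
for n in ["scene","side"]:
    p=manip.snapshot(n); cv2.imwrite(f"pics/{n}0.png",p["pixels"])
    print(n,p["intrinsics"],p["extrinsics"],[k for k in p])
    for l in ["leaf_grip","leaf_tips","short_leaf_grip","rack_top","stand","spindle_axis","thread_top"]:
        print(l,[(d["point"],round(d["conf"],2)) for d in manip.place_of(l,p)])
E
```

```text
pics
{'time': 0.0, 'q': array([ 1.58520747,  0.50181197, -0.42677093,  1.55143597,  0.22077362,
        1.13829637, -0.21029428]), 'joint_velocities': array([ 0.0002196 ,  0.00019562, -0.00013949, -0.00037082, -0.00031856,
        0.00279056,  0.00046696]), 'joint_efforts': array([ 8.98458602e-04, -5.66593623e+01, -5.81596568e+00, -2.79114014e+01,
       -6.87648123e-02,  3.10280803e-02,  2.23978750e-04]), 'eef_pos': array([ 0.15983159, -0.62932936,  0.22570489]), 'orientation': array([-3.11542932e+00, -3.89599181e-01,  2.56756552e-04]), 'wrist_force': array([ 0.62218812, -0.69973942,  0.85923588]), 'wrist_torque': array([-0.02958554, -0.01347597,  0.022287  ]), 'grip_width': 0.09194947349448729}
scene [[449.86375322   0.         324.58973681]
 [  0.         449.86375322 197.59044289]
 [  0.           0.           1.        ]] [[-0.20358432 -0.60291606  0.77139202  1.1648857 ]
 [ 0.97896064 -0.11427994  0.16904483  0.14020449]
 [-0.01376521  0.7895773   0.6134967   0.5969155 ]
 [ 0.          0.          0.          1.        ]] ['pixels', 'intrinsics', 'extrinsics', 'shot']
leaf_grip
[... 342 characters left out ...]
[[476.84036706   0.         317.19909228]
 [  0.         476.84036706 204.98339657]
 [  0.           0.           1.        ]] [[ 0.95139757  0.2009793  -0.23334521  0.26563693]
 [-0.30748409  0.57757184 -0.7562171  -0.73142458]
 [-0.01721036  0.79121305  0.61129839  0.67780456]
 [ 0.          0.          0.          1.        ]] ['pixels', 'intrinsics', 'extrinsics', 'shot']
leaf_grip [([416.6, 269.2], 0.8), ([362.9, 286.4], 0.57)]
leaf_tips [([360.0, 308.0], 0.89), ([418.1, 287.6], 0.68)]
short_leaf_grip [([346.4, 255.6], 0.97), ([362.0, 285.8], 0.34)]
rack_top [([351.6, 282.6], 0.71), ([284.1, 336.7], 0.7)]
stand []
spindle_axis [([297.2, 163.7], 0.83)]
thread_top [([296.7, 158.9], 0.74)]
```

View pics/scene0.png

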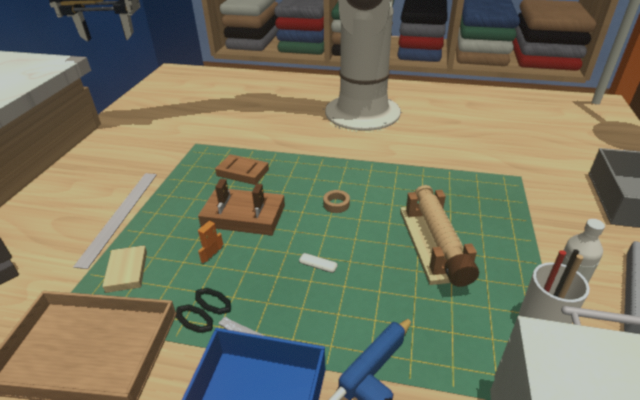

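View pics/side0.png

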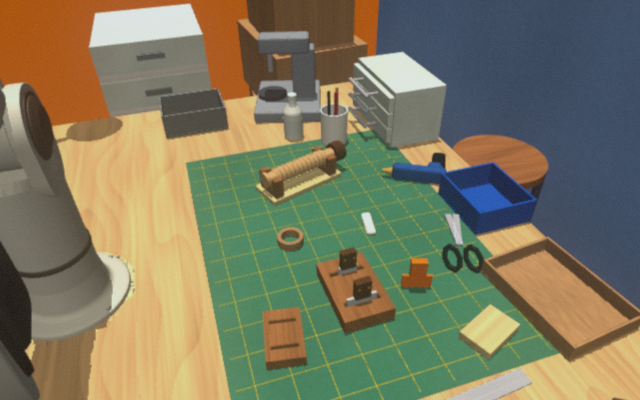

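The scene view shows two dark-grip leaves, at (222,190) and (258,200), in the larger rack at (243,208). There is an orange look-alike at (209,240) and a smaller rack at (243,166). The stand is at (437,230). In the side view the leaves are at (347,262) and (362,290), and the orange one is at (417,272).

```bash
cat > h.py <<'E'
import numpy as np, cv2
def ray(p,uv):
    K=p["intrinsics"];T=p["extrinsics"]
    d=np.array([(uv[0]-K[0,2])/K[0,0],-(uv[1]-K[1,2])/K[1,1],-1.])
    return T[:3,3],T[:3,:3]@d
def atz(p,uv,z):
    o,d=ray(p,uv); return o+d*(z-o[2])/d[2]
def tri(ps,uvs):
    A=np.zeros((3,3));b=np.zeros(3);rs=[]
    for p,u in zip(ps,uvs):
        o,d=ray(p,u);d=d/np.linalg.norm(d);M=np.eye(3)-np.outer(d,d);A+=M;b+=M@o;rs.append((o,M))
    x=np.linalg.solve(A,b);return x,[np.linalg.norm(M@(x-o)) for o,M in rs]
def proj(p,X):
    K=p["intrinsics"];T=np.linalg.inv(p["extrinsics"]);c=T[:3,:3]@X+T[:3,3]
    return np.array([K[0,2]+K[0,0]*c[0]/-c[2],K[1,2]-K[1,1]*c[1]/-c[2]])
E
python3 - <<'E'
from workcell import manip
from h import *
a=manip.snapshot("scene");b=manip.snapshot("side")
import pickle;pickle.dump((a,b),open("s0.pkl","wb"))
for n,pt in [("A near side cam",((224.2,187.2),(362.4,286))),("B",((260.5,201.4),(346.4,255.6))),("axis",((435.8,222.2),(297.2,163.7))),("top",((439.5,212.7),(296.7,158.9))),("rack",((246.1,205.6),(351.6,282.6)))]:
    print(n,tri((a,b),pt))
c1=a["pixels"][165:240,190:295];c2=b["pixels"][235:335,305:400]
c3=a["pixels"][175:295,395:485];c4=b["pixels"][130:200,250:355]
f=lambda c:cv2.resize(c,(390,290),interpolation=cv2.INTER_CUBIC)
cv2.imwrite("pics/crop0.png",np.vstack([np.hstack([f(c1),f(c2)]),np.hstack([f(c3),f(c4)])]))
E
```

```text
A near side cam (array([ 0.50193039, -0.21219035,  0.06398487]), [np.float64(0.0027357676338425037), np.float64(0.0027357676338424126)])
B (array([ 0.51046485, -0.12871767,  0.05223758]), [np.float64(0.004372778209913715), np.float64(0.004372778209913743)])
axis (array([0.50972027, 0.20785826, 0.05248187]), [np.float64(0.003603025527772379), np.float64(0.0036030255277725537)])
top (array([0.50694091, 0.2095037 , 0.06928276]), [np.float64(0.0004186702695811205), np.float64(0.0004186702695812115)])
rack (array([ 0.50244688, -0.16844782,  0.02577204]), [np.float64(4.830171025585699e-05), np.float64(4.830171025576552e-05)])
```

View pics/crop0.png

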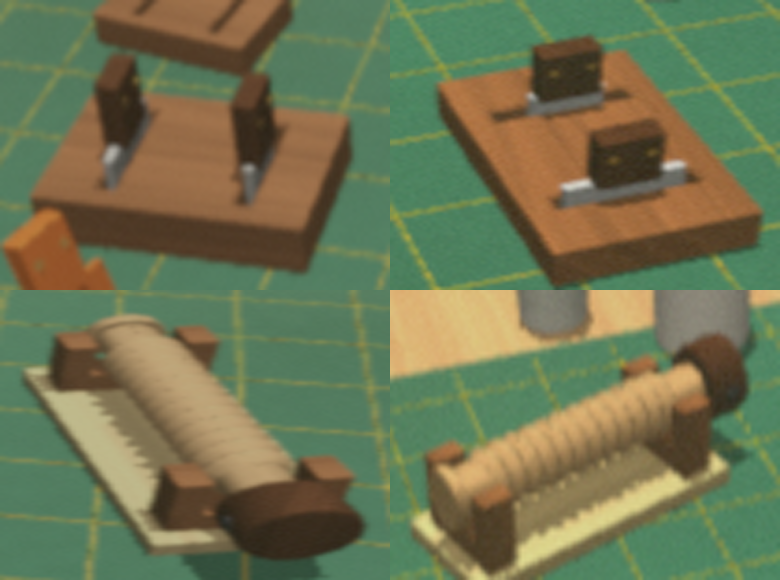

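The longer leaf is A, in the slot nearer the side camera (y≈-0.21), because its blade sticks out well beyond the grip. B's blade barely exceeds its grip. Next I'll get the yaws from masks and move closer for a look with the wrist camera.

```bash
python3 - <<'E'
from workcell import manip
from h import *
from scipy.spatial.transform import Rotation as R
s=manip.get_state();w=manip.snapshot("wrist");np.set_printoptions(precision=4,suppress=True)
print(w["T_tool_cam"],w["intrinsics"],R.from_rotvec(s["orientation"]).as_matrix())
a=manip.snapshot("scene");b=manip.snapshot("side")
# rack bottom outline yaw : top-face corners by hand (scene crop->pix): 
def c1(u,v): return (190+u*105/390,165+v*75/290)
def c2(u,v): return (305+(u-390)*95/390,235+v*100/290)
for nm,p,cs in [("scene",a,[c1(38,197),c1(305,228),c1(350,120)]),("side",b,[c2(440,88),c2(557,255),c2(760,213),c2(627,52)])]:
    P=[atz(p,c,0.030) for c in cs]; print(nm,np.round(P,4))
    for i in range(len(P)-1):
        d=P[i+1]-P[i];print(np.linalg.norm(d),np.degrees(np.arctan2(d[1],d[0])))
# spindle
for l in ["thread_top","spindle_axis","stand"]:
    for p in(a,b): print(l,[(d["point"],atz(p,d["point"],{"thread_top":.068,"spindle_axis":.048,"stand":0}[l])) for d in manip.place_of(l,p)])
E
```

```text
[[ 0.0009  0.9602  0.2795  0.0765]
 [ 1.     -0.0011  0.0006 -0.0008]
 [ 0.0009  0.2795 -0.9602 -0.1577]
 [ 0.      0.      0.      1.    ]] [[351.8568   0.     323.6193]
 [  0.     351.8568 200.6298]
 [  0.       0.       1.    ]] [[ 0.9692  0.2462  0.    ]
 [ 0.2462 -0.9692 -0.0001]
 [ 0.      0.0001 -1.    ]]
scene [[ 0.555  -0.244   0.03  ]
 [ 0.5514 -0.098   0.03  ]
 [ 0.4625 -0.0991  0.03  ]]
0.14603668058023142 91.44766726442961
0.08889386473906027 -179.29735933147398
side [[ 0.4549 -0.1094  0.03  ]
 [ 0.4584 -0.2544  0.03  ]
 [ 0.5502 -0.2527  0.03  ]
 [ 0.55   -0.1058  0.03  ]]
0.14504066716495975 -88.6145526661602
0.09184119489707619 1.0475380441679918
0.1469322031547384 90.09332837266801
thread_top [([439.7, 212.9], array([0.5053, 0.2103, 0.068 ]))]
thread_top [([297.4, 160.2], array([0.5075, 0.2047, 0.068 ]))]
spindle_axis [([435.7, 222.7], array([0.5105, 0.2059, 0.048 ]))]
spindle_axis [([296.8, 166.1], array([0.5067, 0.2103, 0.048 ]))]
stand [([436.8, 242.6], array([0.5114, 0.2145, 0.    ])), ([434.6, 221.6], array([0.4502, 0.2095, 0.    ]))]
stand [([299.6, 181.4], array([0.5125, 0.2127, 0.    ])), ([297.8, 159.4], array([0.5366, 0.3125, 0.    ]))]
```

Emit:
move_arm:
  steps:
    - {"travel": [32, -24, 0], "delta_rot": [0, 0, 0]}
    - {"travel": [64, -48, 0], "delta_rot": [0, 0, 0]}
    - {"travel": [96, -72, 0], "delta_rot": [0, 0, 0]}
    - {"travel": [128, -96, 0], "delta_rot": [0, 0, 0]}
    - {"travel": [160, -120, 0], "delta_rot": [0, 0, 0]}

```text
time: 1.77
eef_pos: [0.2865, -0.4727, 0.2269]
orientation: [3.117, 0.389, 0.0]
wrist_force: [-0.0, -0.9, 0.5]
grip_width: 0.0918
```

Emit:
move_arm:
  steps:
    - {"travel": [32, -24, 0], "delta_rot": [0, 0, 0]}
    - {"travel": [64, -48, 0], "delta_rot": [0, 0, 0]}
    - {"travel": [96, -72, 0], "delta_rot": [0, 0, 0]}
    - {"travel": [128, -96, 0], "delta_rot": [0, 0, 0]}
    - {"travel": [160, -120, 0], "delta_rot": [0, 0, 0]}

```text
time: 2.18
eef_pos: [0.4121, -0.3171, 0.2271]
orientation: [3.116, 0.389, 0.0]
wrist_force: [-0.2, -0.1, -0.4]
grip_width: 0.092
```

Emit:
move_arm:
  steps:
    - {"travel": [30, -22, 0], "delta_rot": [0, 0, 4]}
    - {"travel": [60, -45, 0], "delta_rot": [0, 0, 8]}
    - {"travel": [90, -66, 0], "delta_rot": [0, 0, 12]}
    - {"travel": [113, -83, 0], "delta_rot": [0, 0, 13.25]}
    - {"travel": [113, -83, 0], "delta_rot": [0, 0, 13.25]}

```text
time: 2.6
eef_pos: [0.5046, -0.203, 0.2276]
orientation: [-3.138, -0.041, -0.006]
wrist_force: [0.3, 0.5, 0.2]
grip_width: 0.0918
```

```bash
cat >> h.py <<'E'
from scipy.spatial.transform import Rotation as Rn
def wrist(manip):
    s=manip.get_state();w=manip.snapshot("wrist")
    T=np.eye(4);T[:3,:3]=Rn.from_rotvec(s["orientation"]).as_matrix();T[:3,3]=s["eef_pos"]
    w["extrinsics"]=T@w["T_tool_cam"];return s,w
E
python3 - <<'E'
from workcell import manip
from h import *
s,w=wrist(manip);print(s["time"],s["eef_pos"],s["wrist_force"],Rn.from_rotvec(s["orientation"]).as_matrix())
cv2.imwrite("pics/w1.png",w["pixels"])
for l,z in [("leaf_grip",.06),("short_leaf_grip",.06),("rack_top",.03)]:
    print(l,[(d["point"],d["conf"],atz(w,d["point"],z)) for d in manip.place_of(l,w)])
E
```

```text
2.6 [ 0.50462561 -0.20300074  0.22761632] [0.26505163 0.5496316  0.15664062] [[ 0.99964882  0.02619745  0.0039902 ]
 [ 0.0261859  -0.99965283  0.00291916]
 [ 0.00406529 -0.00281365 -0.99998778]]
leaf_grip [([371.6, 75.2], 0.56, array([ 0.60187216, -0.2405396 ,  0.06      ]))]
short_leaf_grip [([258.1, 175.4], 0.59, array([ 0.50984067, -0.13925138,  0.06      ]))]
rack_top [([294.6, 176.1], 0.55, array([ 0.50366947, -0.17124513,  0.03      ]))]
```

View pics/w1.png

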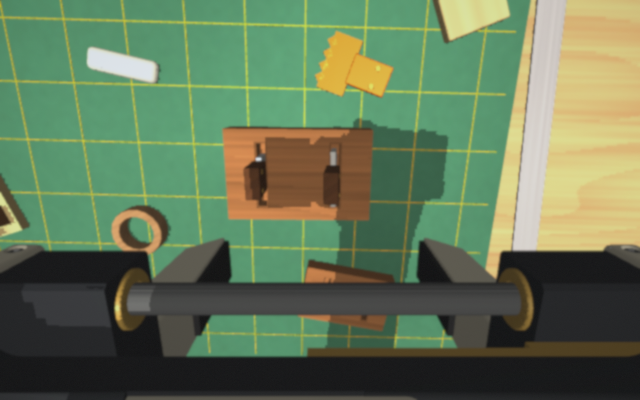

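The wrist view shows the rack's top with corners at about (224,128), (372,127), (370,220) and (228,220). The longer leaf is on the right at (331,178), the short one on the left at (256,178), and the orange one at (350,65). I'll crop closer for exact slot and leaf coordinates.

```bash
python3 - <<'E'
from workcell import manip
from h import *
s,w=wrist(manip)
import pickle;pickle.dump((s,w),open("w1.pkl","wb"))
c=w["pixels"][115:230,215:385];cv2.imwrite("pics/w1c.png",cv2.resize(c,None,fx=4.5,fy=4.5,interpolation=cv2.INTER_CUBIC))
E
```

```text
(no output)
```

View pics/w1c.png

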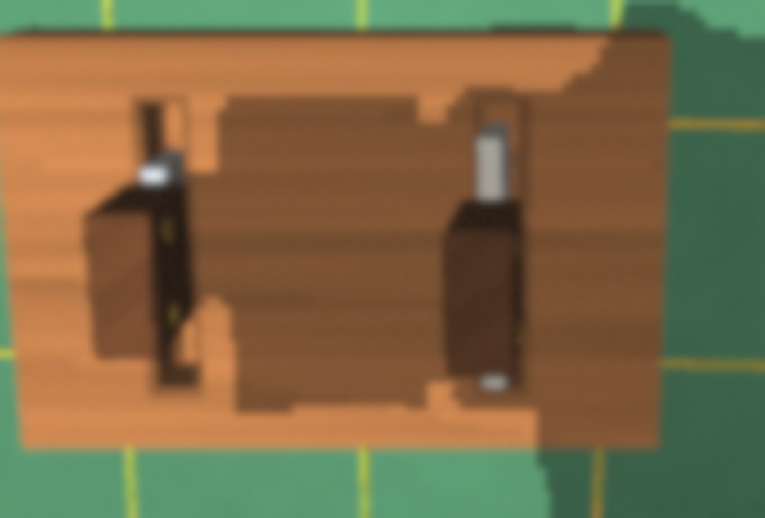

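```bash
python3 - <<'E'
from h import *
import pickle;s,w=pickle.load(open("w1.pkl","rb"));a,b=pickle.load(open("s0.pkl","rb"))
np.set_printoptions(precision=4,suppress=True)
f=lambda u,v:(215+u/4.5,115+v/4.5)
P=[atz(w,f(*c),.03) for c in [(-2,38),(670,35),(660,447),(20,447)]];print(np.array(P),np.mean(P,0))
for i in range(4):
    d=P[(i+1)%4]-P[i];print(np.linalg.norm(d),np.degrees(np.arctan2(d[1],d[0])))
G=[atz(w,f(*c),.08) for c in [(447,230),(520,230),(517,378),(447,376)]];print(np.array(G),np.mean(G,0))
for i in range(4):
    d=G[(i+1)%4]-G[i];print(np.linalg.norm(d),np.degrees(np.arctan2(d[1],d[0])))
print("slot mid A",atz(w,f(503,92),.03),"short slot",atz(w,f(160,97),.03),atz(w,f(176,390),.03))
print("blade shoulder ends",atz(w,f(491,128),.042),atz(w,f(493,388),.042))
E
```

```text
[[ 0.5498 -0.1017  0.03  ]
 [ 0.553  -0.2489  0.03  ]
 [ 0.458  -0.2512  0.03  ]
 [ 0.4553 -0.1004  0.03  ]] [ 0.5041 -0.1755  0.03  ]
0.14718428463341884 -88.73631631624114
0.09504420448551641 -178.5707956645401
0.1508944486632042 91.01983139750942
0.09446404527245401 -0.8197550481236737
[[ 0.5184 -0.2017  0.08  ]
 [ 0.5186 -0.2159  0.08  ]
 [ 0.4887 -0.216   0.08  ]
 [ 0.4889 -0.202   0.08  ]] [ 0.5036 -0.2089  0.08  ]
0.014205542029186153 -88.98370639792851
0.02996619942719203 -179.81826121305426
0.01399624742305344 89.31627900779802
0.029548627536897493 0.5877455570851565
slot mid A [ 0.5401 -0.2126  0.03  ] short slot [ 0.5376 -0.1367  0.03  ] [ 0.47   -0.1377  0.03  ]
blade shoulder ends [ 0.5336 -0.21    0.042 ] [ 0.4753 -0.2115  0.042 ]
```

Emit:
move_arm:
  steps:
    - {"travel": [0, 7, 60], "delta_rot": [0, 0, 0.5]}
    - {"travel": [0, 7, 60], "delta_rot": [0, 0, 0.5]}
    - {"travel": [0, 7, 60], "delta_rot": [0, 0, 0.5]}
  gripper: 40

```text
time: 3.1
eef_pos: [0.496, -0.2188, 0.1626]
orientation: [-3.139, -0.008, 0.012]
wrist_force: [-0.5, 0.1, -0.5]
grip_width: 0.0765
```

```bash
python3 - <<'E'
from workcell import manip
from h import *
np.set_printoptions(precision=4,suppress=True)
s,w=wrist(manip);print(s["eef_pos"],Rn.from_rotvec(s["orientation"]).as_matrix(),s["grip_width"],s["wrist_force"])
cv2.imwrite("pics/w2.png",w["pixels"]);import pickle;pickle.dump((s,w),open("w2.pkl","wb"))
c=w["pixels"][100:260,200:400];cv2.imwrite("pics/w2c.png",cv2.resize(c,None,fx=3.7,fy=3.7,interpolation=cv2.INTER_CUBIC))
E
```

```text
[ 0.496  -0.2188  0.1626] [[ 1.      0.0052 -0.0074]
 [ 0.0052 -1.      0.0024]
 [-0.0074 -0.0025 -1.    ]] 0.07653551009304499 [-0.4661  0.11   -0.4583]
```

View pics/w2c.png

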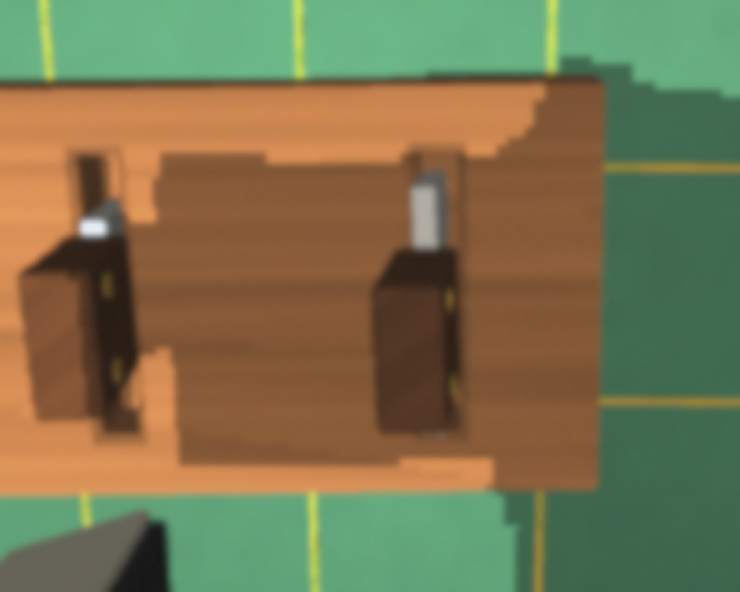

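Emit:
move_arm:
  steps:
    - {"travel": [0, 0, 0], "delta_rot": [0, 0, 0]}
    - {"travel": [0, 0, 0], "delta_rot": [0, 0, 0]}
    - {"travel": [0, 0, 0], "delta_rot": [0, 0, 0]}

```text
time: 3.4
eef_pos: [0.5014, -0.2178, 0.1684]
orientation: [3.14, 0.013, 0.004]
wrist_force: [-0.2, -0.5, -0.6]
grip_width: 0.0523
```

```bash
python3 - <<'E'
from h import *
import pickle;s,w=pickle.load(open("w2.pkl","rb"))
np.set_printoptions(precision=4,suppress=True)
f=lambda u,v:(200+u/3.7,100+v/3.7)
G=[atz(w,f(*c),.08) for c in [(374,285),(443,285),(442,432),(378,432)]];print(np.array(G),np.mean(G,0))
print("slotA",atz(w,f(437,150),.03),"shoulder",atz(w,f(425,187),.042),atz(w,f(423,250),.042),"rack corners",atz(w,f(605,78),.03),atz(w,f(598,489),.03))
from workcell import manip
s,w=wrist(manip);print(s["eef_pos"],Rn.from_rotvec(s["orientation"]).as_matrix(),s["grip_width"],s["wrist_force"])
cv2.imwrite("pics/w3.png",w["pixels"]);pickle.dump((s,w),open("w3.pkl","wb"))
c=w["pixels"][100:260,200:400];cv2.imwrite("pics/w3c.png",cv2.resize(c,None,fx=3.7,fy=3.7,interpolation=cv2.INTER_CUBIC))
E
```

```text
[[ 0.5187 -0.2015  0.08  ]
 [ 0.5188 -0.2145  0.08  ]
 [ 0.4895 -0.2144  0.08  ]
 [ 0.4894 -0.2019  0.08  ]] [ 0.5041 -0.2081  0.08  ]
slotA [ 0.5379 -0.2124  0.03  ] shoulder [ 0.5315 -0.2101  0.042 ] [ 0.5179 -0.2096  0.042 ] rack corners [ 0.5537 -0.249   0.03  ] [ 0.4578 -0.251   0.03  ]
[ 0.5014 -0.2178  0.1684] [[ 1.      0.0086  0.0027]
 [ 0.0086 -1.     -0.0013]
 [ 0.0027  0.0013 -1.    ]] 0.05225392791781531 [-0.1977 -0.5454 -0.6367]
```

View pics/w3c.png

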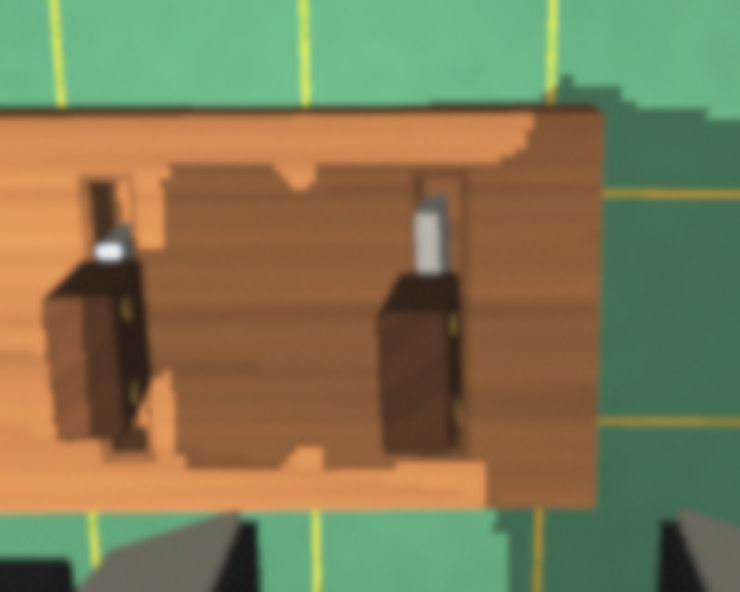

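Emit:
move_arm:
  steps:
    - {"travel": [2.5, -8.5, 25], "delta_rot": [0, 0, 0]}
    - {"travel": [2.5, -8.5, 50], "delta_rot": [0, 0, 0]}
    - {"travel": [2.5, -8.5, 70], "delta_rot": [0, 0, 0]}
    - {"travel": [2.5, -8.5, 75], "delta_rot": [0, 0, 0]}
    - {"travel": [2.5, -8.5, 75], "delta_rot": [0, 0, 0]}

```text
time: 3.87
eef_pos: [0.502, -0.2084, 0.091]
orientation: [-3.141, -0.014, 0.003]
wrist_force: [0.7, -0.5, 0.4]
grip_width: 0.0399
```

Emit:
move_arm:
  steps:
    - {"travel": [0, 0, 0], "delta_rot": [0, 0, 0]}
    - {"travel": [0, 0, 0], "delta_rot": [0, 0, 0]}

```text
time: 4.03
eef_pos: [0.5041, -0.2092, 0.0933]
orientation: [3.14, 0.014, 0.004]
wrist_force: [0.1, 0.3, 0.3]
grip_width: 0.0399
```

```bash
python3 - <<'E'
from h import *
import pickle
from workcell import manip
np.set_printoptions(precision=4,suppress=True)
s,w=wrist(manip);print(s["eef_pos"],Rn.from_rotvec(s["orientation"]).as_matrix(),s["grip_width"],s["wrist_force"])
cv2.imwrite("pics/w4.png",w["pixels"]);pickle.dump((s,w),open("w4.pkl","wb"))
E
```

```text
[ 0.5041 -0.2092  0.0933] [[ 1.      0.0087  0.0026]
 [ 0.0087 -1.     -0.0011]
 [ 0.0026  0.0011 -1.    ]] 0.03987764824970538 [0.0765 0.3304 0.3342]
```

View pics/w4.png

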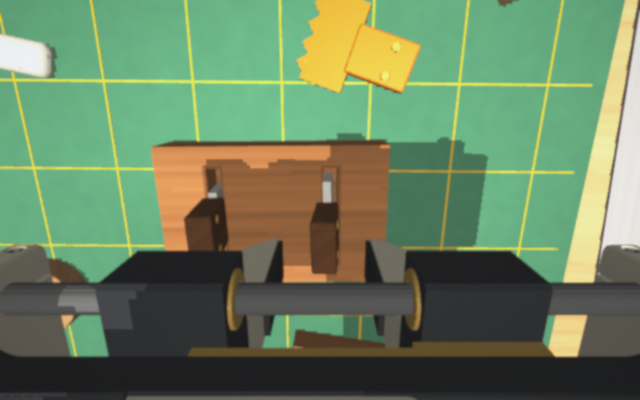

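Emit:
move_arm:
  steps:
    - {"travel": [0, 0, 25], "delta_rot": [0, 0, 0]}
    - {"travel": [0, 0, 45], "delta_rot": [0, 0, 0]}
    - {"travel": [0, 0, 49], "delta_rot": [0, 0, 0]}
    - {"travel": [0, 0, 49], "delta_rot": [0, 0, 0]}
    - {"travel": [0, 0, 49], "delta_rot": [0, 0, 0]}

```text
time: 4.5
eef_pos: [0.5035, -0.2089, 0.0437]
orientation: [3.141, 0.014, 0.002]
wrist_force: [0.0, 0.0, 0.1]
grip_width: 0.0404
```

Emit:
move_arm:
  steps:
    - {"travel": [0, 0, 0], "delta_rot": [0, 0, 0]}
    - {"travel": [0, 0, 0], "delta_rot": [0, 0, 0]}
    - {"travel": [0, 0, 0], "delta_rot": [0, 0, 0]}
    - {"travel": [0, 0, 0], "delta_rot": [0, 0, 0]}
    - {"travel": [0, 0, 0], "delta_rot": [0, 0, 0]}
  gripper: 5
  squeeze: 30

```text
time: 4.92
eef_pos: [0.5029, -0.212, 0.0432]
orientation: [3.138, 0.013, 0.002]
wrist_force: [0.2, -2.7, -1.8]
grip_width: 0.0138
```

Emit:
move_arm:
  steps:
    - {"travel": [0, 0, 0], "delta_rot": [0, 0, 0]}
    - {"travel": [0, 0, 0], "delta_rot": [0, 0, 0]}

```text
time: 5.08
eef_pos: [0.5029, -0.2118, 0.0431]
orientation: [3.138, 0.012, 0.001]
wrist_force: [0.3, -5.9, -1.0]
grip_width: 0.0139
```

```bash
python3 - <<'E'
from h import *
from workcell import manip
np.set_printoptions(precision=4,suppress=True)
s,w=wrist(manip);print(s["time"],s["eef_pos"],Rn.from_rotvec(s["orientation"]).as_matrix(),s["grip_width"],s["wrist_force"])
a=manip.snapshot("side")
cv2.imwrite("pics/s5.png",cv2.resize(a["pixels"][200:340,280:420],None,fx=4,fy=4,interpolation=cv2.INTER_CUBIC))
E
```

```text
5.0833 [ 0.5029 -0.2118  0.0431] [[ 1.      0.0074  0.0009]
 [ 0.0074 -1.     -0.0034]
 [ 0.0008  0.0034 -1.    ]] 0.013882336164491443 [ 0.285  -5.8529 -0.9949]
```

View pics/s5.png

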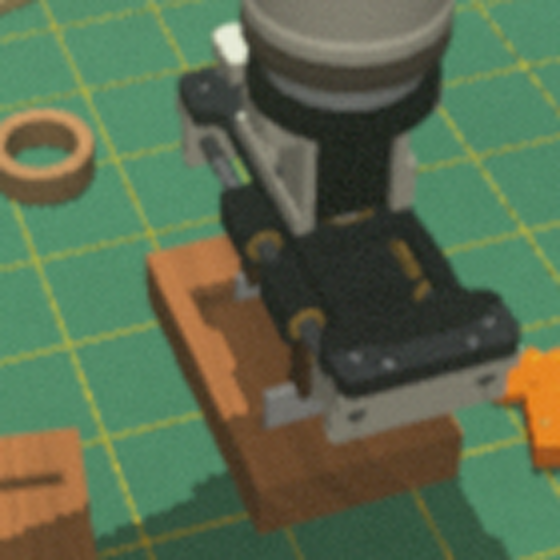

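Emit:
move_arm:
  steps:
    - {"travel": [0, 2, -5], "delta_rot": [0, 0, 0]}
    - {"travel": [0, 2.5, -20], "delta_rot": [0, 0, 0]}
    - {"travel": [0, 2.5, -50], "delta_rot": [0, 0, 0]}
    - {"travel": [0, 2.5, -90], "delta_rot": [0, 0, 0]}
    - {"travel": [0, 2.5, -130], "delta_rot": [0, 0, 0]}

```text
time: 5.6
eef_pos: [0.5016, -0.2104, 0.1734]
orientation: [-3.139, -0.015, 0.004]
wrist_force: [1.3, -1.0, -0.9]
grip_width: 0.0136
```

Emit:
move_arm:
  steps:
    - {"travel": [-6, -20, -25], "delta_rot": [0, 0, 0]}
    - {"travel": [-12, -60, -50], "delta_rot": [0, 0, 0]}
    - {"travel": [-18, -100, -55], "delta_rot": [0, 0, 0]}
    - {"travel": [-18, -140, -55], "delta_rot": [0, 0, 0]}
    - {"travel": [-18, -180, -55], "delta_rot": [0, 0, 0]}

```text
time: 6.02
eef_pos: [0.4828, -0.0311, 0.2291]
orientation: [3.14, 0.012, 0.003]
wrist_force: [1.3, 0.2, -1.1]
grip_width: 0.014
```

Emit:
move_arm:
  steps:
    - {"travel": [0, -40, 0], "delta_rot": [0, 0, 0]}
    - {"travel": [0, -80, 0], "delta_rot": [0, 0, 0]}
    - {"travel": [0, -120, 0], "delta_rot": [0, 0, 0]}
    - {"travel": [0, -160, 0], "delta_rot": [0, 0, 0]}
    - {"travel": [0, -200, 0], "delta_rot": [0, 0, 0]}

```text
time: 6.43
eef_pos: [0.4807, 0.1694, 0.2281]
orientation: [3.141, 0.014, 0.001]
wrist_force: [1.2, 0.3, -0.8]
grip_width: 0.0138
```

Emit:
move_arm:
  steps:
    - {"travel": [0, -35, 0], "delta_rot": [0, 0, 0]}
    - {"travel": [0, -35, 0], "delta_rot": [0, 0, 0]}
    - {"travel": [0, -35, 0], "delta_rot": [0, 0, 0]}
    - {"travel": [0, -35, 0], "delta_rot": [0, 0, 0]}
    - {"travel": [0, -35, 0], "delta_rot": [0, 0, 0]}

```text
time: 6.85
eef_pos: [0.4812, 0.2009, 0.2275]
orientation: [3.14, 0.011, -0.001]
wrist_force: [-0.7, 0.3, -0.5]
grip_width: 0.0135
```

```bash
python3 - <<'E'
from h import *
import pickle
from workcell import manip
np.set_printoptions(precision=4,suppress=True)
s,w=wrist(manip);print(s["time"],s["eef_pos"],Rn.from_rotvec(s["orientation"]).as_matrix(),s["grip_width"],s["wrist_force"])
cv2.imwrite("pics/w6.png",w["pixels"])
a=manip.snapshot("scene");b=manip.snapshot("side");pickle.dump((s,w,a,b),open("w6.pkl","wb"))
cv2.imwrite("pics/s6.png",np.hstack([cv2.resize(a["pixels"][130:290,380:540],(390,390)),cv2.resize(b["pixels"][50:210,230:390],(390,390))]))
for l,z in [("thread_top",.068),("spindle_axis",.048)]:
    print(l,[(d["point"],d["conf"],atz(w,d["point"],z)) for d in manip.place_of(l,w)])
E
```

```text
6.85 [0.4812 0.2009 0.2275] [[ 1.      0.0069 -0.0005]
 [ 0.0069 -1.     -0.0012]
 [-0.0005  0.0012 -1.    ]] 0.01348838191961235 [-0.7259  0.319  -0.5074]
thread_top [([310.0, 155.4], 0.69, array([0.5075, 0.2145, 0.068 ]))]
spindle_axis [([311.8, 152.9], 0.83, array([0.5068, 0.2135, 0.048 ]))]
```

View pics/w6.png

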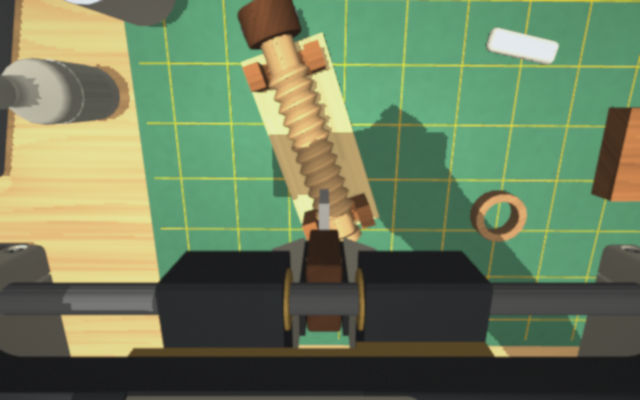

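View pics/s6.png

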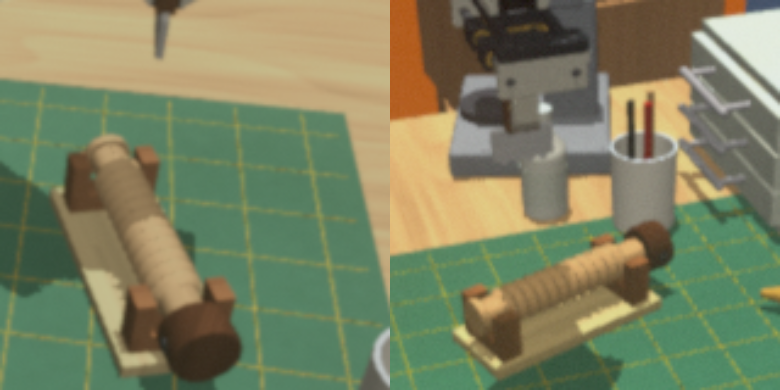

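The wrist view shows the spindle running from about (345,230) up to its head at (270,20), so its yaw is about +17°. The leaf is held upright at (324,230). I'll measure the stand more exactly.

```bash
python3 - <<'E'
from h import *
import pickle
s,w,a,b=pickle.load(open("w6.pkl","rb"))
cv2.imwrite("pics/w6c.png",cv2.resize(w["pixels"][0:245,225:395],None,fx=2.4*1.0,fy=2.4,interpolation=cv2.INTER_CUBIC))
E
```

```text
(no output)
```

View pics/w6c.png

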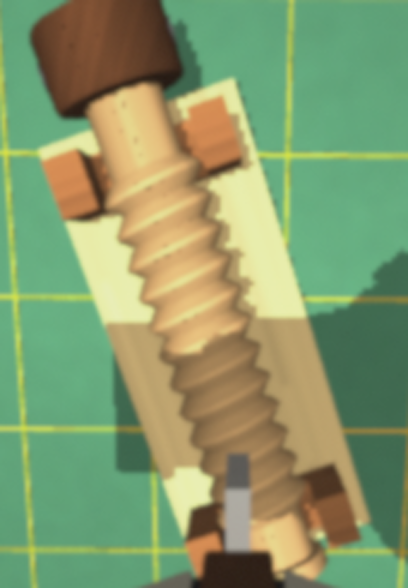

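```bash
python3 - <<'E'
from h import *
import pickle
from scipy.optimize import least_squares
s,w,a,b=pickle.load(open("w6.pkl","rb"))
f=lambda u,v:np.array((225+u/2.4,v/2.4))
obs=[((100,42.5,12),(40,150)),((100,-42.5,12),(237,80)),((-100,-42.5,12),(368,522)),
((89,35,58),(40,163)),((67,35,58),(63,220)),((89,-35,58),(222,97)),((67,-35,58),(243,160)),((-67,-35,58),(337,465)),((-89,-35,58),(360,540))]
def X(p,o):
    c,sn=np.cos(p[2]),np.sin(p[2]);x,y,z=np.array(o)/1000
    return np.array([p[0]+c*x-sn*y,p[1]+sn*x+c*y,z])
fun=lambda p:np.concatenate([proj(w,X(p,o))-f(*u) for o,u in obs])
r=least_squares(fun,[.507,.21,.3],x_scale=[.01,.01,.1]);print(r.x,np.degrees(r.x[2]));print(np.round(r.fun.reshape(-1,2),1))
p=r.x
for nm,im,lo in(("w",w,None),("a",a,None),("b",b,None)):
    v=im["pixels"].copy()
    for z,pts in ((12,[(100,42.5),(100,-42.5),(-100,-42.5),(-100,42.5)]),(58,[(89,35),(67,35),(67,-35),(89,-35)]),(58,[(-89,35),(-67,35),(-67,-35),(-89,-35)]),(68,[(-60,0),(60,0)])):
        q=np.array([proj(im,X(p,(*c,z))) for c in pts])
        cv2.polylines(v,[np.round(q*16).astype(np.int32)],True,(255,0,255),1,cv2.LINE_AA,4)
    cv2.imwrite(f"pics/fit_{nm}.png",v)
A=cv2.imread("pics/fit_a.png")[170:300,380:510];B=cv2.imread("pics/fit_b.png")[120:220,240:370];W=cv2.imread("pics/fit_w.png")[0:250,225:400]
cv2.imwrite("pics/fit.png",np.hstack([cv2.resize(A,(260,390)),cv2.resize(B,(260,200)) if 0 else cv2.resize(B,(260,390)),cv2.resize(W,(273,390))]))
E
```

```text
[0.510591   0.2123923  0.33061064] 18.942594201485594
[[-1.1 -0.8]
 [-1.8 -1.5]
 [ 0.5 -0.3]
 [-0.3 -1.6]
 [-0.5 -0.3]
 [-0.1 -1.8]
 [-0.7 -2. ]
 [ 3.7 10.7]
 [ 0.4 -0.4]]
```

View pics/fit.png

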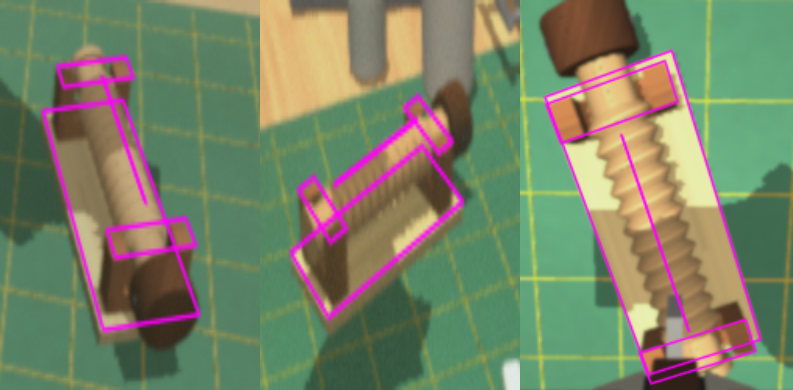

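```bash
python3 - <<'E'
from h import *
import pickle
from scipy.optimize import least_squares
s,w,a,b=pickle.load(open("w6.pkl","rb"))
f=lambda u,v:np.array((225+u/2.4,v/2.4))
obs=[((100,42.5,12),(40,150)),((100,-42.5,12),(237,80)),((-100,-42.5,12),(368,522)),
((89,35,58),(40,163)),((67,35,58),(63,220)),((89,-35,58),(222,97)),((67,-35,58),(243,160)),((-89,-35,58),(360,540))]
def X(p,o):
    c,sn=np.cos(p[2]),np.sin(p[2]);x,y,z=np.array(o)/1000
    return np.array([p[0]+c*x-sn*y,p[1]+sn*x+c*y,z])
fun=lambda p:np.concatenate([proj(w,X(p,o))-f(*u) for o,u in obs])
r=least_squares(fun,[.507,.21,.3],x_scale=[.01,.01,.1],loss="soft_l1");print(r.x,np.degrees(r.x[2]));print(np.round(fun(r.x).reshape(-1,2),1))
p=r.x
# thread silhouette: crest peaks left/right in crop
L=[(118,240),(130,272),(141,303),(150,328),(165,362)];Rr=[(213,190),(222,213),(232,241),(241,266),(248,292),(268,375),(275,403)]
c,sn=np.cos(p[2]),np.sin(p[2])
for S in(L,Rr):
    for q in S:
        P=atz(w,f(*q),.050)-np.array([p[0],p[1],0]);print(np.round([1000*(c*P[0]+sn*P[1]),1000*(-sn*P[0]+c*P[1])],1))
v=cv2.resize(w["pixels"],None,fx=2,fy=2)
for z,pts in ((12,[(100,42.5),(100,-42.5),(-100,-42.5),(-100,42.5)]),(58,[(89,35),(67,35),(67,-35),(89,-35)]),(58,[(-89,35),(-67,35),(-67,-35),(-89,-35)]),(68,[(-60,0),(60,0)])):
    q=2*np.array([proj(w,X(p,(*c_,z))) for c_ in pts]);cv2.polylines(v,[np.round(q*16).astype(np.int32)],True,(255,0,255),1,cv2.LINE_AA,4)
cv2.imwrite("pics/fit2.png",v[0:500,450:800])
E
```

```text
[0.50949412 0.21224094 0.32597135] 18.676782551445946
[[-0.5 -0. ]
 [-1.2 -0.2]
 [ 0.2  0.9]
 [ 0.3 -0.6]
 [ 0.   0.7]
 [ 0.6 -0.4]
 [-0.1 -0.6]
 [ 0.2  0.9]]
[54.8 19. ]
[42.3 18.8]
[29.9 18.8]
[19.8 18.7]
[ 5.3 17.6]
[ 60.6 -21.2]
[ 51.7 -21.8]
[ 40.9 -22.2]
[ 31.  -22.6]
[ 20.9 -22.1]
[-12.4 -19.7]
[-24.1 -18.9]
```

View pics/fit2.png

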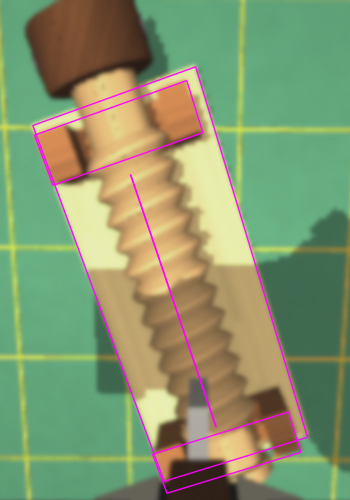

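Emit:
move_arm:
  steps:
    - {"travel": [10, -4, 15], "delta_rot": [0, 0, -6]}
    - {"travel": [20, -8, 30], "delta_rot": [0, 0, -12]}
    - {"travel": [28.7, -10.2, 50], "delta_rot": [0, 0, -18.3]}
    - {"travel": [28.7, -10.2, 70], "delta_rot": [0, 0, -18.3]}
    - {"travel": [28.7, -10.2, 85], "delta_rot": [0, 0, -18.3]}

```text
time: 7.52
eef_pos: [0.5099, 0.2121, 0.1411]
orientation: [-3.099, -0.512, 0.002]
wrist_force: [0.1, -0.7, -1.0]
grip_width: 0.0139
```

Emit:
move_arm:
  steps:
    - {"travel": [0, 0, 0], "delta_rot": [0, 0, 0]}
    - {"travel": [0, 0, 0], "delta_rot": [0, 0, 0]}
    - {"travel": [0, 0, 0], "delta_rot": [0, 0, 0]}

```text
time: 7.77
eef_pos: [0.5103, 0.2131, 0.1437]
orientation: [-3.099, -0.513, -0.002]
wrist_force: [1.3, 0.5, -0.4]
grip_width: 0.0137
```

```bash
cat > look.py <<'E'
from h import *
import pickle,sys
from workcell import manip
np.set_printoptions(precision=4,suppress=True)
s,w=wrist(manip);M=Rn.from_rotvec(s["orientation"]).as_matrix()
print(s["time"],s["eef_pos"],M,"yaw",np.degrees(np.arctan2(M[1,0],M[0,0])),s["grip_width"],s["wrist_force"],s["wrist_torque"])
y=np.radians(18.68);d=s["eef_pos"]-np.array([.5095,.2122,.048])
print("tcp in spindle mm",1000*(np.cos(y)*d[0]+np.sin(y)*d[1]),1000*(-np.sin(y)*d[0]+np.cos(y)*d[1]),1000*d[2])
if len(sys.argv)>1:
    n=sys.argv[1]
    cv2.imwrite(f"pics/{n}w.png",w["pixels"])
    a=manip.snapshot("scene");b=manip.snapshot("side");pickle.dump((s,w,a,b),open(n+".pkl","wb"))
    cv2.imwrite(f"pics/{n}s.png",np.hstack([cv2.resize(a["pixels"][155:285,380:510],(395,395),interpolation=2),cv2.resize(b["pixels"][85:215,230:360],(395,395),interpolation=2)]))
E
python3 look.py l7
```

```text
7.7667 [0.5103 0.2131 0.1437] [[ 0.9467  0.322   0.0011]
 [ 0.322  -0.9467  0.0005]
 [ 0.0012 -0.0001 -1.    ]] yaw 18.783335352680993 0.013689652740621477 [ 1.2735  0.4618 -0.4246] [ 0.0329  0.022  -0.0172]
tcp in spindle mm 1.0593235749331524 0.6008958175530712 95.66425435421515
```

View pics/l7w.png

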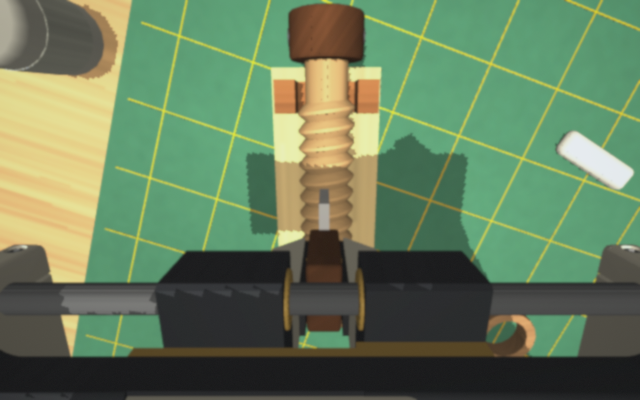

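View pics/l7s.png

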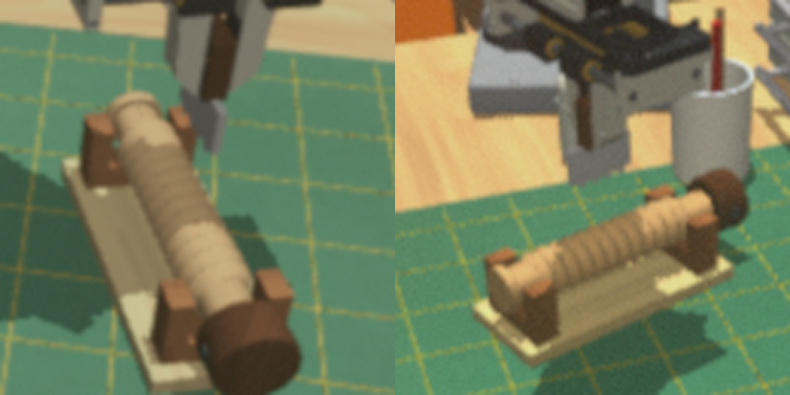

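```bash
python3 - <<'E'
from h import *
import pickle
s,w,a,b=pickle.load(open("l7.pkl","rb"))
v=cv2.resize(w["pixels"][80:240,285:370],None,fx=5,fy=3.6,interpolation=cv2.INTER_CUBIC)
cv2.imwrite("pics/l7c.png",v)
E
```

View pics/l7c.png

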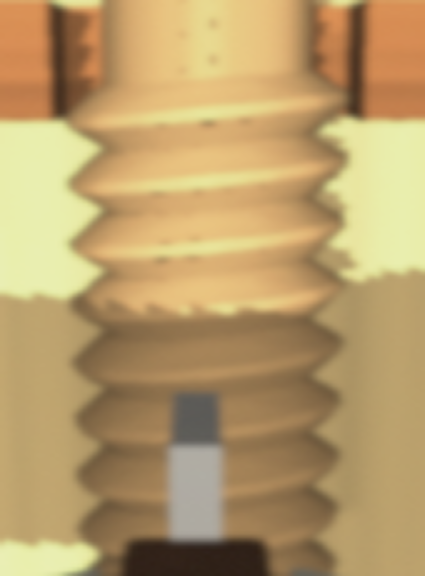

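```bash
python3 - <<'E'
from h import *
import pickle
s,w,a,b=pickle.load(open("l7.pkl","rb"))
y=np.radians(18.68)
def sp(u,v,z):
    d=atz(w,(285+u/5,80+v/3.6),z)-np.array([.5095,.2122,0]);return np.round([1000*(np.cos(y)*d[0]+np.sin(y)*d[1]),1000*(-np.sin(y)*d[0]+np.cos(y)*d[1])],1)
for l,r in zip([(72,120),(72,182),(75,242),(75,300),(75,360),(80,418),(80,475),(80,528)],[(345,98),(343,158),(343,222),(343,285),(343,345),(338,400),(335,460),(333,508)]):
    p,q=sp(*l,.050),sp(*r,.050);m=(p+q)/2;print(p,q,m,(m[0])%12)
for v in (112,183,248): print("top crest ridge lower edge",sp(208,v,.068))
E
```

```text
[67.6 18.5] [ 71.8 -19.3] [69.7 -0.4] 9.699999999999989
[55.8 18.7] [ 60.5 -19.3] [58.15 -0.3 ] 10.149999999999999
[44.2 18.5] [ 48.2 -19.6] [46.2  -0.55] 10.200000000000003
[32.6 18.6] [ 35.7 -20. ] [34.15 -0.7 ] 10.150000000000006
[20.2 18.8] [ 23.5 -20.3] [21.85 -0.75] 9.850000000000001
[ 8.  18.3] [ 12.  -19.9] [10.  -0.8] 10.0
[-4.3 18.5] [ -0.9 -19.7] [-2.6 -0.6] 9.4
[-16.1  18.7] [-11.5 -19.7] [-13.8  -0.5] 10.2
top crest ridge lower edge [69.8 -0.2]
top crest ridge lower edge [57.3 -0.3]
top crest ridge lower edge [45.5 -0.4]
```

```bash
python3 - <<'E'
from h import *
import pickle
s,w,a,b=pickle.load(open("l7.pkl","rb"))
M=Rn.from_rotvec(s["orientation"]).as_matrix()
for v,z in ((443,.1425),(393,.114)):
    P=atz(w,(285+195/5,80+v/3.6),z);print(1000*M.T@(P-s["eef_pos"]))
E
python3 look.py
```

```text
[29.12356224 -0.65879564  1.1989239 ]
[28.581591   -0.65386884 29.69830008]
7.9167 [0.5106 0.2132 0.1441] [[ 0.9467  0.3222  0.0023]
 [ 0.3222 -0.9467  0.0005]
 [ 0.0023  0.0003 -1.    ]] yaw 18.79461863183004 0.013726626881630734 [ 0.4687 -0.2614 -0.4201] [ 0.0185 -0.0158  0.0185]
tcp in spindle mm 1.35992441660899 0.6484942582175854 96.07306523448321
```

Emit:
move_arm:
  steps:
    - {"travel": [-4.2, 1.9, 12], "delta_rot": [0, 0, 0]}
    - {"travel": [-4.2, 1.9, 24], "delta_rot": [0, 0, 0]}
    - {"travel": [-4.2, 1.9, 34], "delta_rot": [0, 0, 0]}
    - {"travel": [-4.2, 1.9, 36], "delta_rot": [0, 0, 0]}
    - {"travel": [-4.2, 1.9, 36], "delta_rot": [0, 0, 0]}

```text
time: 8.38
eef_pos: [0.5057, 0.2096, 0.1057]
orientation: [3.099, 0.513, -0.003]
wrist_force: [-0.3, 0.5, -0.9]
grip_width: 0.0141
```

Emit:
move_arm:
  steps:
    - {"travel": [0, 0, 0.5], "delta_rot": [0, 0, 0]}
    - {"travel": [0, 0, 1], "delta_rot": [0, 0, 0]}
    - {"travel": [0, 0, 2], "delta_rot": [0, 0, 0]}
    - {"travel": [0, 0, 2], "delta_rot": [0, 0, 0]}
    - {"travel": [0, 0, 2], "delta_rot": [0, 0, 0]}

```text
time: 8.8
eef_pos: [0.5065, 0.2099, 0.105]
orientation: [-3.099, -0.513, -0.001]
wrist_force: [-0.0, -0.6, -0.5]
grip_width: 0.0139
```

```bash
python3 look.py
```

```text
8.8 [0.5065 0.2099 0.105 ] [[ 0.9466  0.3224  0.0004]
 [ 0.3224 -0.9466  0.0001]
 [ 0.0004  0.     -1.    ]] yaw 18.807201565605997 0.013912998872701948 [-0.0143 -0.6074 -0.4668] [-0.011   0.0267  0.0162]
tcp in spindle mm -3.5741233362038334 -1.2234850430806588 56.9528532716738
```

Emit:
move_arm:
  steps:
    - {"travel": [0.6, 0, 1], "delta_rot": [0, 0, 0]}
    - {"travel": [0.6, 0, 2], "delta_rot": [0, 0, 0]}
    - {"travel": [0.6, 0, 3], "delta_rot": [0, 0, 0]}
    - {"travel": [0.6, 0, 3], "delta_rot": [0, 0, 0]}
    - {"travel": [0.6, 0, 3], "delta_rot": [0, 0, 0]}

```text
time: 9.27
eef_pos: [0.5068, 0.21, 0.1016]
orientation: [3.099, 0.513, -0.0]
wrist_force: [-0.1, 1.4, -0.6]
grip_width: 0.0137
```

Emit:
move_arm:
  steps:
    - {"travel": [0, 0, 1], "delta_rot": [0, 0, 0]}
    - {"travel": [0, 0, 1.5], "delta_rot": [0, 0, 0]}
    - {"travel": [0, 0, 2], "delta_rot": [0, 0, 0]}
    - {"travel": [0, 0, 2], "delta_rot": [0, 0, 0]}
    - {"travel": [0, 0, 2], "delta_rot": [0, 0, 0]}

```text
time: 9.68
eef_pos: [0.5069, 0.21, 0.0997]
orientation: [3.099, 0.513, 0.0]
wrist_force: [-0.3, 0.1, -0.5]
grip_width: 0.0138
```

```bash
python3 look.py
```

```text
9.6833 [0.5069 0.21   0.0997] [[ 0.9466  0.3224  0.    ]
 [ 0.3224 -0.9466 -0.    ]
 [ 0.      0.     -1.    ]] yaw 18.807530783361447 0.013786174062243571 [-0.3175  0.0998 -0.5284] [ 0.008   0.0189 -0.029 ]
tcp in spindle mm -3.141868406493829 -1.283666399840755 51.709880613956884
```

Emit:
move_arm:
  steps:
    - {"travel": [0, 0, 0.5], "delta_rot": [0, 0, 0]}
    - {"travel": [0, 0, 1], "delta_rot": [0, 0, 0]}
    - {"travel": [0, 0, 1.5], "delta_rot": [0, 0, 0]}
    - {"travel": [0, 0, 1.5], "delta_rot": [0, 0, 0]}
    - {"travel": [0, 0, 1.5], "delta_rot": [0, 0, 0]}

```text
time: 10.15
eef_pos: [0.5069, 0.21, 0.0983]
orientation: [3.099, 0.513, 0.0]
wrist_force: [-0.4, -0.1, 0.5]
grip_width: 0.0136
```

Emit:
move_arm:
  steps:
    - {"travel": [0, 0, 0.3], "delta_rot": [0, 0, 0]}
    - {"travel": [0, 0, 0.6], "delta_rot": [0, 0, 0]}
    - {"travel": [0, 0, 1], "delta_rot": [0, 0, 0]}
    - {"travel": [0, 0, 1], "delta_rot": [0, 0, 0]}
    - {"travel": [0, 0, 1], "delta_rot": [0, 0, 0]}

```text
time: 10.57
eef_pos: [0.5071, 0.21, 0.0981]
orientation: [3.099, 0.513, 0.001]
wrist_force: [-2.5, -1.1, 9.1]
grip_width: 0.0142
```

```bash
python3 look.py
```

```text
10.5667 [0.5071 0.21   0.0981] [[ 0.9466  0.3224  0.0005]
 [ 0.3224 -0.9466 -0.0006]
 [ 0.0003  0.0008 -1.    ]] yaw 18.807558384890346 0.014212268345224677 [-2.4993 -1.1434  9.0923] [-0.4321  0.6916  0.0305]
tcp in spindle mm -3.0186617047453757 -1.2839277616309257 50.13616697765716
```

Emit:
move_arm:
  steps:
    - {"travel": [-0.3, 0, -0.4], "delta_rot": [0, 0, 0]}
    - {"travel": [-0.3, 0, -0.4], "delta_rot": [0, 0, 0]}
    - {"travel": [-0.3, 0, -0.4], "delta_rot": [0, 0, 0]}

```text
time: 10.87
eef_pos: [0.507, 0.21, 0.0982]
orientation: [3.099, 0.513, 0.001]
wrist_force: [-1.4, -1.5, 6.8]
grip_width: 0.0138
```

```bash
python3 look.py l8; python3 - <<'E'
import cv2
i=cv2.imread("pics/l8w.png")[80:240,285:370];s=cv2.imread("pics/l8s.png")
cv2.imwrite("pics/l8c.png",cv2.hconcat([cv2.resize(i,(210,395)),cv2.resize(s,(580,395))]) if 0 else cv2.hconcat([cv2.resize(i,(210,395)),cv2.resize(s[:,:395],(290,395)),cv2.resize(s[:,395:],(290,395))]))
E
```

```text
10.8667 [0.507  0.21   0.0982] [[ 0.9466  0.3223  0.0009]
 [ 0.3223 -0.9466 -0.    ]
 [ 0.0008  0.0003 -1.    ]] yaw 18.803448227151133 0.013814956735192004 [-1.4272 -1.494   6.8005] [-0.2217  0.3475 -0.0213]
tcp in spindle mm -3.0543530748812895 -1.3035865051826832 50.177290095682714
```

View pics/l8s.png

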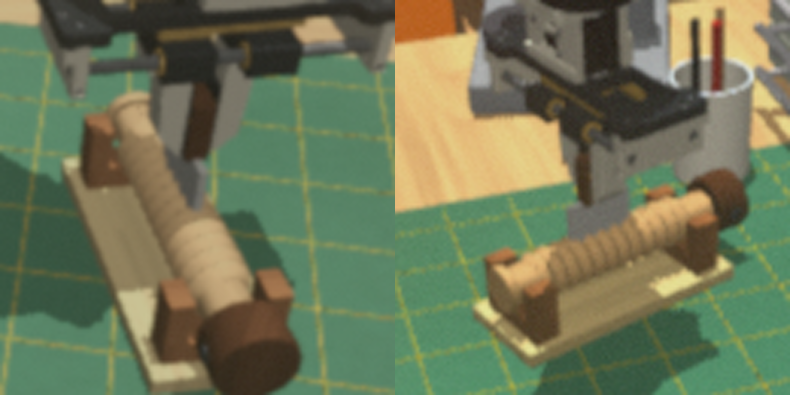

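```bash
python3 - <<'E'
from h import *
import pickle
s,w,a,b=pickle.load(open("l8.pkl","rb"))
y=np.radians(18.68);c,n=np.cos(y),np.sin(y)
def X(q,p=(.5095,.2122)):
    x,yy,z=np.array(q)/1000;return np.array([p[0]+c*x-n*yy,p[1]+n*x+c*yy,z])
out=[]
for im in(w,a,b):
    v=cv2.resize(im["pixels"],None,fx=4,fy=4,interpolation=cv2.INTER_CUBIC)
    for off,col in ((-.6,(255,0,255)),):
        q=np.array([proj(im,X((t,off,68))) for t in(-60,60)]);cv2.line(v,*[tuple(int(4*k+2) for k in e) for e in q],col,1)
    t=s["eef_pos"];M=Rn.from_rotvec(s["orientation"]).as_matrix()
    q=np.array([proj(im,t+M@(np.array(e)/1000)) for e in((-27.2,0,1.2),(28.8,0,1.2),(28.8,0,30),(-27.2,0,30))])
    cv2.polylines(v,[np.round(4*q+2).astype(np.int32)],True,(255,255,0),1)
    k=np.mean(4*q,0).astype(int);out.append(v[max(0,k[1]-200):,:][:400,k[0]-130:k[0]+130])
    out[-1]=cv2.resize(out[-1],(260,400))
cv2.imwrite("pics/l8o.png",np.hstack(out))
E
```

```text
(no output)
```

View pics/l8o.png

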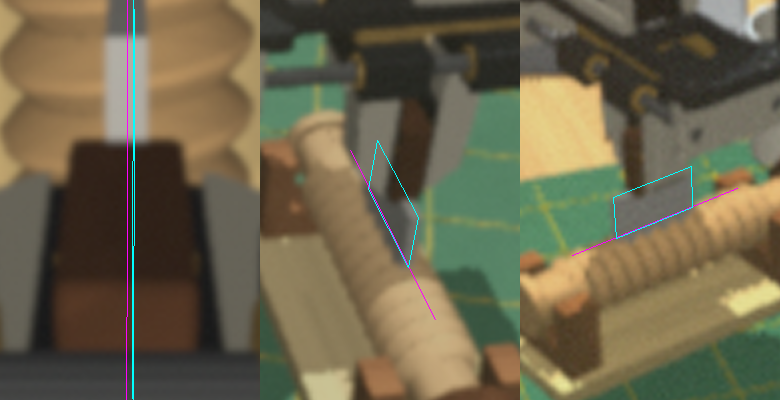

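The teeth are seated: grip centre is about 66.9–67 mm above the axis, the push is about 7 N, and the blade is centred on the spindle in the wrist view. Now I'll hold for over 2 s.

Emit:
move_arm:
  steps:
    - {"travel": [0, 0, 0], "delta_rot": [0, 0, 0]}
    - {"travel": [0, 0, 0], "delta_rot": [0, 0, 0]}
    - {"travel": [0, 0, 0], "delta_rot": [0, 0, 0]}
    - {"travel": [0, 0, 0], "delta_rot": [0, 0, 0]}
    - {"travel": [0, 0, 0], "delta_rot": [0, 0, 0]}

```text
time: 11.43
eef_pos: [0.507, 0.21, 0.0982]
orientation: [3.099, 0.513, 0.001]
wrist_force: [-1.9, -1.0, 6.6]
grip_width: 0.0138
```

Emit:
move_arm:
  steps:
    - {"travel": [0, 0, 0], "delta_rot": [0, 0, 0]}
    - {"travel": [0, 0, 0], "delta_rot": [0, 0, 0]}
    - {"travel": [0, 0, 0], "delta_rot": [0, 0, 0]}
    - {"travel": [0, 0, 0], "delta_rot": [0, 0, 0]}
    - {"travel": [0, 0, 0], "delta_rot": [0, 0, 0]}

```text
time: 11.85
eef_pos: [0.507, 0.21, 0.0982]
orientation: [3.099, 0.513, 0.001]
wrist_force: [-0.9, -0.8, 6.1]
grip_width: 0.014
```

Emit:
move_arm:
  steps:
    - {"travel": [0, 0, 0], "delta_rot": [0, 0, 0]}
    - {"travel": [0, 0, 0], "delta_rot": [0, 0, 0]}
    - {"travel": [0, 0, 0], "delta_rot": [0, 0, 0]}
    - {"travel": [0, 0, 0], "delta_rot": [0, 0, 0]}
    - {"travel": [0, 0, 0], "delta_rot": [0, 0, 0]}

```text
time: 12.27
eef_pos: [0.507, 0.21, 0.0982]
orientation: [3.099, 0.513, 0.001]
wrist_force: [-1.5, -1.4, 7.7]
grip_width: 0.014
```

Emit:
move_arm:
  steps:
    - {"travel": [0, 0, 0], "delta_rot": [0, 0, 0]}
    - {"travel": [0, 0, 0], "delta_rot": [0, 0, 0]}
    - {"travel": [0, 0, 0], "delta_rot": [0, 0, 0]}
    - {"travel": [0, 0, 0], "delta_rot": [0, 0, 0]}
    - {"travel": [0, 0, 0], "delta_rot": [0, 0, 0]}

```text
time: 12.68
eef_pos: [0.507, 0.21, 0.0982]
orientation: [3.099, 0.513, 0.001]
wrist_force: [-1.4, -1.2, 6.5]
grip_width: 0.0138
```

Emit:
move_arm:
  steps:
    - {"travel": [0, 0, 0], "delta_rot": [0, 0, 0]}
    - {"travel": [0, 0, 0], "delta_rot": [0, 0, 0]}
    - {"travel": [0, 0, 0], "delta_rot": [0, 0, 0]}
    - {"travel": [0, 0, 0], "delta_rot": [0, 0, 0]}
    - {"travel": [0, 0, 0], "delta_rot": [0, 0, 0]}

```text
time: 13.1
eef_pos: [0.507, 0.21, 0.0982]
orientation: [3.099, 0.513, 0.001]
wrist_force: [-1.8, -1.4, 6.0]
grip_width: 0.014
```

```bash
python3 look.py
```

```text
13.1 [0.507  0.21   0.0982] [[ 0.9466  0.3223  0.0008]
 [ 0.3223 -0.9466 -0.0001]
 [ 0.0007  0.0003 -1.    ]] yaw 18.804448690304245 0.013993644437437787 [-1.7866 -1.443   5.9525] [-0.3205  0.3957 -0.0169]
tcp in spindle mm -3.0647932992106464 -1.2933790178551345 50.172808014188305
```

Emit:
move_arm:
  steps:
    - {"travel": [0, 0, -5], "delta_rot": [0, 0, 0]}
    - {"travel": [0, 0, -20], "delta_rot": [0, 0, 0]}
    - {"travel": [0, 0, -50], "delta_rot": [0, 0, 0]}
    - {"travel": [0, 0, -80], "delta_rot": [0, 0, 0]}
    - {"travel": [0, 0, -100], "delta_rot": [0, 0, 0]}

```text
time: 13.57
eef_pos: [0.507, 0.2107, 0.1998]
orientation: [-3.098, -0.514, -0.002]
wrist_force: [1.3, 0.2, -0.9]
grip_width: 0.0139
```

Emit:
move_arm:
  steps:
    - {"travel": [0, 0, 0], "delta_rot": [0, 0, 6]}
    - {"travel": [0, 0, 0], "delta_rot": [0, 0, 12]}
    - {"travel": [0, 0, 0], "delta_rot": [0, 0, 18.2]}
    - {"travel": [0, 0, 0], "delta_rot": [0, 0, 18.2]}

```text
time: 13.9
eef_pos: [0.5066, 0.2098, 0.1978]
orientation: [3.141, 0.011, 0.001]
wrist_force: [0.5, 0.1, -0.5]
grip_width: 0.0137
```

Emit:
move_arm:
  steps:
    - {"travel": [0, 40, 0], "delta_rot": [0, 0, 0]}
    - {"travel": [0, 80, 0], "delta_rot": [0, 0, 0]}
    - {"travel": [0, 120, 0], "delta_rot": [0, 0, 0]}
    - {"travel": [0, 160, 0], "delta_rot": [0, 0, 0]}
    - {"travel": [0, 200, 0], "delta_rot": [0, 0, 0]}

```text
time: 14.32
eef_pos: [0.5083, 0.0083, 0.1975]
orientation: [3.141, 0.024, -0.0]
wrist_force: [1.5, 0.1, -1.4]
grip_width: 0.0138
```

Emit:
move_arm:
  steps:
    - {"travel": [0, 40, 0], "delta_rot": [0, 0, 0]}
    - {"travel": [0, 80, 0], "delta_rot": [0, 0, 0]}
    - {"travel": [0, 120, 0], "delta_rot": [0, 0, 0]}
    - {"travel": [0, 160, 0], "delta_rot": [0, 0, 0]}
    - {"travel": [0, 200, 0], "delta_rot": [0, 0, 0]}

```text
time: 14.73
eef_pos: [0.5104, -0.192, 0.1975]
orientation: [-3.141, -0.023, 0.0]
wrist_force: [1.1, -0.3, -1.8]
grip_width: 0.0144
```

Emit:
move_arm:
  steps:
    - {"travel": [0, 20, 0], "delta_rot": [0, 0, 0]}
    - {"travel": [0, 20, 0], "delta_rot": [0, 0, 0]}
    - {"travel": [0, 20, 0], "delta_rot": [0, 0, 0]}
    - {"travel": [0, 20, 0], "delta_rot": [0, 0, 0]}
    - {"travel": [0, 20, 0], "delta_rot": [0, 0, 0]}

```text
time: 15.15
eef_pos: [0.5113, -0.2079, 0.1976]
orientation: [-3.141, -0.023, 0.0]
wrist_force: [-0.3, 0.6, -0.5]
grip_width: 0.0137
```

```bash
python3 look.py l9
```

```text
15.15 [ 0.5113 -0.2079  0.1976] [[ 0.9999  0.0147 -0.0001]
 [ 0.0147 -0.9999  0.001 ]
 [-0.     -0.001  -1.    ]] yaw 0.8422172640665733 0.01369419014637726 [-0.2839  0.5853 -0.4637] [ 0.0139 -0.0097 -0.0066]
tcp in spindle mm -132.8136624276962 -398.5650096443991 149.58640479187042
```

View pics/l9w.png

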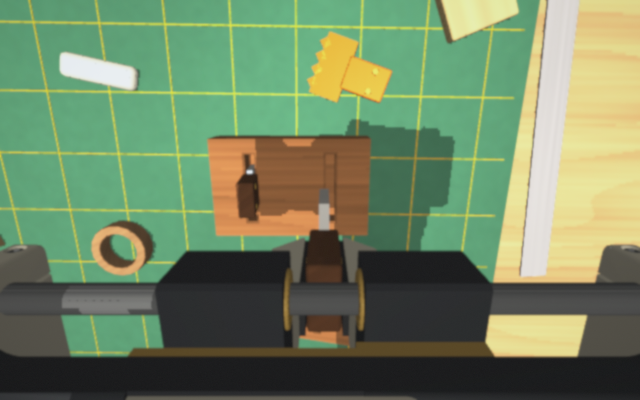

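```bash
python3 - <<'E'
from h import *
import pickle
s,w,a,b=pickle.load(open("l9.pkl","rb"))
cv2.imwrite("pics/l9c.png",cv2.resize(w["pixels"][130:250,200:380],None,fx=4.4,fy=4.4,interpolation=cv2.INTER_CUBIC))
E
```

```text
(no output)
```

View pics/l9c.png

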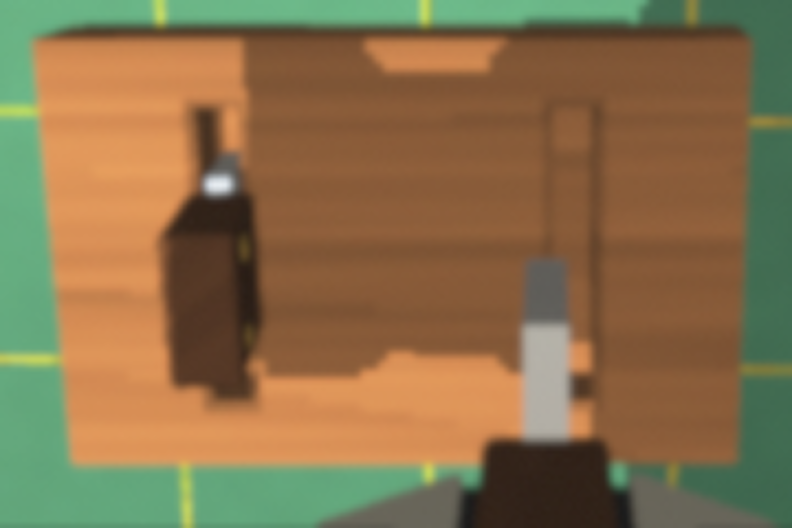

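```bash
python3 - <<'E'
from h import *
import pickle
np.set_printoptions(precision=4,suppress=True)
s,w,a,b=pickle.load(open("l9.pkl","rb"))
f=lambda u,v:(200+u/4.4,130+v/4.4)
P=np.array([atz(w,f(*c),.03) for c in[(33,38),(750,35),(738,463),(72,463)]]);print(P,P.mean(0))
for c in[(547,103),(600,103),(547,200),(598,240),(595,400)]: print(c,atz(w,f(*c),.03))
print("short grip",atz(w,f(200,235),.08))
M=Rn.from_rotvec(s["orientation"]).as_matrix()
print("blade",1000*M.T@(atz(w,f(546,323),.1976-.0012)-s["eef_pos"]),1000*M.T@(atz(w,f(546,258),.1976-.03)-s["eef_pos"]))
E
```

```text
[[ 0.5503 -0.0994  0.03  ]
 [ 0.5533 -0.2487  0.03  ]
 [ 0.4578 -0.251   0.03  ]
 [ 0.4554 -0.1009  0.03  ]] [ 0.5042 -0.175   0.03  ]
(547, 103) [ 0.5384 -0.2067  0.03  ]
(600, 103) [ 0.5386 -0.2179  0.03  ]
(547, 200) [ 0.5176 -0.207   0.03  ]
(598, 240) [ 0.5089 -0.2182  0.03  ]
(595, 400) [ 0.4723 -0.2185  0.03  ]
short grip [ 0.5208 -0.1436  0.08  ]
blade [28.6268 -0.9007  1.1862] [28.4742 -0.8928 29.9862]
```

Emit:
move_arm:
  steps:
    - {"travel": [-4, 3, 30], "delta_rot": [0, 0, 0]}
    - {"travel": [-7.4, 5.4, 65], "delta_rot": [0, 0, 0]}
    - {"travel": [-7.4, 5.4, 100], "delta_rot": [0, 0, 0]}
    - {"travel": [-7.4, 5.4, 120], "delta_rot": [0, 0, 0]}
    - {"travel": [-7.4, 5.4, 122], "delta_rot": [0, 0, 0]}

```text
time: 15.72
eef_pos: [0.5005, -0.2137, 0.0716]
orientation: [-3.138, -0.019, 0.011]
wrist_force: [-0.9, 0.2, -1.0]
grip_width: 0.014
```

Emit:
move_arm:
  steps:
    - {"travel": [0, 0, 0], "delta_rot": [0, 0, 0]}
    - {"travel": [0, 0, 0], "delta_rot": [0, 0, 0]}
    - {"travel": [0, 0, 0], "delta_rot": [0, 0, 0]}

```text
time: 15.97
eef_pos: [0.5056, -0.2157, 0.0776]
orientation: [3.14, 0.018, 0.005]
wrist_force: [0.2, -0.6, -0.9]
grip_width: 0.0139
```

```bash
python3 look.py l10; python3 - <<'E'
from h import *
import pickle
s,w,a,b=pickle.load(open("l10.pkl","rb"))
A=cv2.resize(a["pixels"][150:250,180:300],(390,325),interpolation=2);B=cv2.resize(b["pixels"][220:340,290:430],(390,325),interpolation=2)
cv2.imwrite("pics/l10c.png",np.hstack([A,B]))
E
```

```text
15.9667 [ 0.5056 -0.2157  0.0776] [[ 0.9999  0.0112  0.0032]
 [ 0.0112 -0.9999 -0.0013]
 [ 0.0032  0.0014 -1.    ]] yaw 0.6427143914197712 0.013853018832766852 [ 0.1789 -0.5929 -0.8666] [-0.0233 -0.0071 -0.0153]
tcp in spindle mm -140.7883414381746 -404.1104939548665 29.594107889424098
```

View pics/l10c.png

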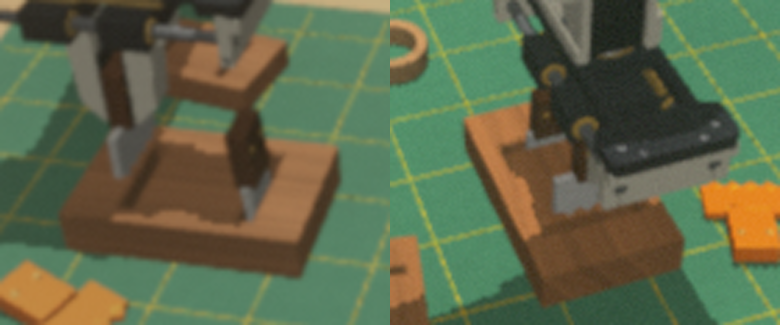

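View pics/l10w.png

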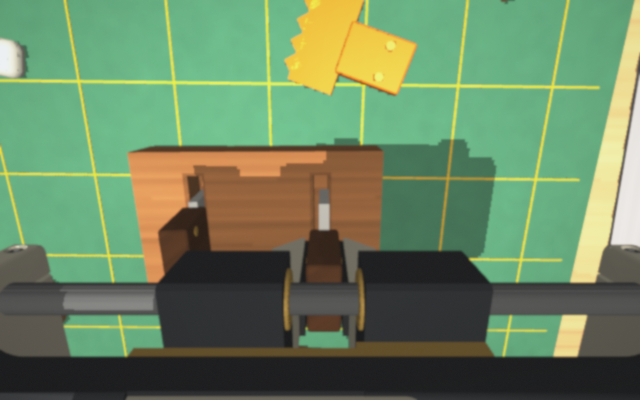

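Emit:
move_arm:
  steps:
    - {"travel": [-1.5, -2.2, 3], "delta_rot": [0, 0, 0]}
    - {"travel": [-1.5, -2.2, 6], "delta_rot": [0, 0, 0]}
    - {"travel": [-1.5, -2.2, 6], "delta_rot": [0, 0, 0]}
    - {"travel": [-1.5, -2.2, 6], "delta_rot": [0, 0, 0]}

```text
time: 16.45
eef_pos: [0.5019, -0.2133, 0.0694]
orientation: [-3.141, -0.017, 0.001]
wrist_force: [0.2, 0.1, -1.2]
grip_width: 0.014
```

```bash
python3 look.py l11; python3 - <<'E'
from h import *
import pickle
s,w,a,b=pickle.load(open("l11.pkl","rb"))
cv2.imwrite("pics/l11c.png",cv2.resize(w["pixels"][140:260,260:390],None,fx=5,fy=5,interpolation=cv2.INTER_CUBIC))
E
```

```text
16.45 [ 0.5019 -0.2133  0.0694] [[ 0.9999  0.0106 -0.0006]
 [ 0.0106 -0.9999  0.0002]
 [-0.0006 -0.0002 -1.    ]] yaw 0.6094090837463916 0.014021375268926337 [ 0.1836  0.1312 -1.2313] [0.0302 0.02   0.0356]
tcp in spindle mm -143.47943651029354 -400.63307353894993 21.39949282192019
```

View pics/l11c.png

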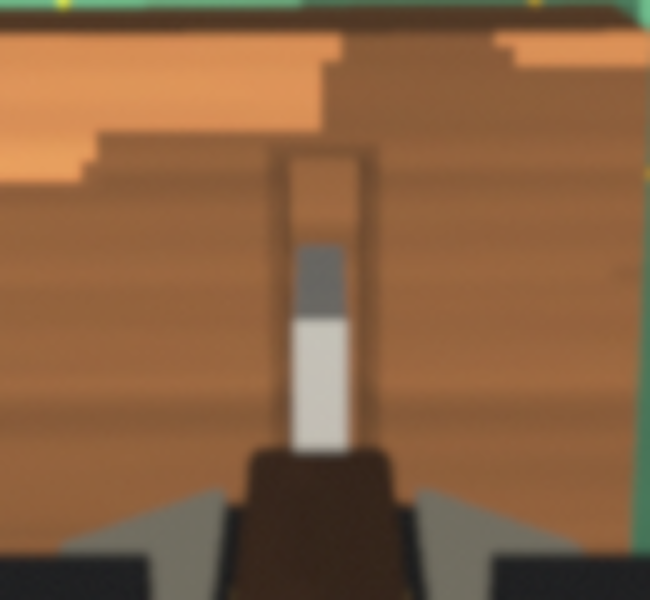

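Emit:
move_arm:
  steps:
    - {"travel": [1.5, 0.4, 3], "delta_rot": [0, 0, 0]}
    - {"travel": [1.5, 0.4, 6], "delta_rot": [0, 0, 0]}
    - {"travel": [1.5, 0.4, 9], "delta_rot": [0, 0, 0]}
    - {"travel": [1.5, 0.4, 12], "delta_rot": [0, 0, 0]}
    - {"travel": [1.5, 0.4, 12], "delta_rot": [0, 0, 0]}

```text
time: 17.02
eef_pos: [0.5032, -0.2136, 0.0568]
orientation: [-3.141, -0.017, 0.002]
wrist_force: [-0.3, -0.2, -1.5]
grip_width: 0.0143
```

Emit:
move_arm:
  steps:
    - {"travel": [0, 0, 4], "delta_rot": [0, 0, 0]}
    - {"travel": [0, 0, 8], "delta_rot": [0, 0, 0]}
    - {"travel": [0, 0, 11], "delta_rot": [0, 0, 0]}
    - {"travel": [0, 0, 13], "delta_rot": [0, 0, 0]}
    - {"travel": [0, 0, 13], "delta_rot": [0, 0, 0]}

```text
time: 17.43
eef_pos: [0.5033, -0.2136, 0.044]
orientation: [-3.141, -0.017, 0.001]
wrist_force: [0.2, 0.4, -1.5]
grip_width: 0.0137
```

```bash
python3 look.py
```

```text
17.4333 [ 0.5033 -0.2136  0.044 ] [[ 0.9999  0.0107 -0.0009]
 [ 0.0107 -0.9999  0.0004]
 [-0.0009 -0.0005 -1.    ]] yaw 0.6117897008995214 0.013672444401001639 [ 0.2291  0.3696 -1.4585] [ 0.0854  0.0316 -0.0213]
tcp in spindle mm -142.1993578698998 -401.3615944545232 -3.9834339468333146
```

Nearly at the floor. I'll go down about 1 mm more until it touches, then open a little so the short leaf stays clear.

Emit:
move_arm:
  steps:
    - {"travel": [0, 0, 0.5], "delta_rot": [0, 0, 0]}
    - {"travel": [0, 0, 1], "delta_rot": [0, 0, 0]}
    - {"travel": [0, 0, 1.2], "delta_rot": [0, 0, 0]}
    - {"travel": [0, 0, 1.2], "delta_rot": [0, 0, 0]}

```text
time: 17.82
eef_pos: [0.5038, -0.2138, 0.0435]
orientation: [3.141, 0.017, 0.0]
wrist_force: [-0.1, 0.3, -0.6]
grip_width: 0.0137
```

Emit:
move_arm:
  steps:
    - {"travel": [0, 0, 0], "delta_rot": [0, 0, 0]}
    - {"travel": [0, 0, 0], "delta_rot": [0, 0, 0]}
    - {"travel": [0, 0, 0], "delta_rot": [0, 0, 0]}
    - {"travel": [0, 0, 0], "delta_rot": [0, 0, 0]}
    - {"travel": [0, 0, 0], "delta_rot": [0, 0, 0]}
  gripper: 40

```text
time: 18.23
eef_pos: [0.5038, -0.2138, 0.0435]
orientation: [3.141, 0.017, 0.0]
wrist_force: [-0.1, 0.4, -0.2]
grip_width: 0.0389
```

Emit:
move_arm:
  steps:
    - {"travel": [0, 0, 0], "delta_rot": [0, 0, 0]}
    - {"travel": [0, 0, 0], "delta_rot": [0, 0, 0]}

```text
time: 18.4
eef_pos: [0.5038, -0.2138, 0.0435]
orientation: [3.142, 0.017, 0.0]
wrist_force: [-0.5, 0.3, -0.6]
grip_width: 0.0399
```

```bash
python3 look.py l12
```

```text
18.4 [ 0.5038 -0.2138  0.0435] [[ 0.9999  0.0106  0.0001]
 [ 0.0106 -0.9999 -0.    ]
 [ 0.0001  0.     -1.    ]] yaw 0.6053946641754988 0.03992762448194008 [-0.519   0.3297 -0.5789] [ 0.0257 -0.0016  0.0505]
tcp in spindle mm -141.86018815041643 -401.70062906290633 -4.533364650057672
```

View pics/l12w.png

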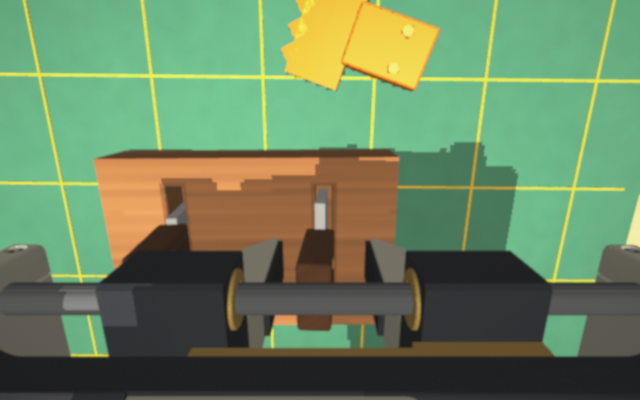

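Released: the leaf at (318,270) stands clear of both fingers with a slight lean. Now I'll retreat straight up and check.

Emit:
move_arm:
  steps:
    - {"travel": [0, 0, -10], "delta_rot": [0, 0, 0]}
    - {"travel": [0, 0, -40], "delta_rot": [0, 0, 0]}
    - {"travel": [0, 0, -80], "delta_rot": [0, 0, 0]}
    - {"travel": [0, 0, -120], "delta_rot": [0, 0, 0]}
    - {"travel": [0, 0, -150], "delta_rot": [0, 0, 0]}

```text
time: 18.97
eef_pos: [0.5047, -0.2135, 0.1972]
orientation: [3.141, 0.018, 0.004]
wrist_force: [0.0, -0.9, -0.1]
grip_width: 0.0399
```

Emit:
move_arm:
  steps:
    - {"travel": [-15, 0, -30], "delta_rot": [0, 0, 0]}
    - {"travel": [-30, 0, -40], "delta_rot": [0, 0, 0]}
    - {"travel": [-30, 0, -40], "delta_rot": [0, 0, 0]}
    - {"travel": [-30, 0, -40], "delta_rot": [0, 0, 0]}
    - {"travel": [-30, 0, -40], "delta_rot": [0, 0, 0]}

```text
time: 19.38
eef_pos: [0.4736, -0.2141, 0.2331]
orientation: [3.141, 0.016, -0.0]
wrist_force: [-0.3, -0.2, -0.2]
grip_width: 0.0398
```

```bash
python3 look.py l13; python3 - <<'E'
from h import *
import pickle
s,w,a,b=pickle.load(open("l13.pkl","rb"))
A=cv2.resize(a["pixels"][165:240,190:295],(390,290),interpolation=2);B=cv2.resize(b["pixels"][235:335,305:400],(390,290),interpolation=2)
C=cv2.resize(w["pixels"][90:240,200:400],(390,290),interpolation=2)
cv2.imwrite("pics/l13c.png",np.vstack([np.hstack([A,B]),np.hstack([C,C*0])]))
E
```

```text
19.3833 [ 0.4736 -0.2141  0.2331] [[ 0.9999  0.0104 -0.0002]
 [ 0.0104 -0.9999 -0.0001]
 [-0.0002  0.0001 -1.    ]] yaw 0.5935451038877078 0.03981580358322888 [-0.2557 -0.1792 -0.1524] [ 0.0752 -0.0244 -0.0127]
tcp in spindle mm -170.5211721454517 -392.3531002180141 185.14751556736385
```

View pics/l13c.png

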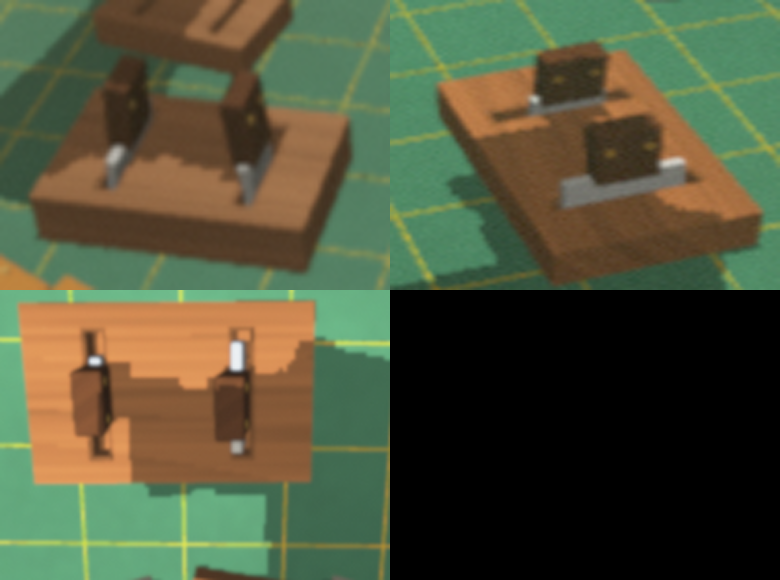

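```bash
python3 - <<'E'
from h import *
import pickle
from workcell import manip
a0,b0=pickle.load(open("s0.pkl","rb"))
a=manip.snapshot("scene");b=manip.snapshot("side")
for n,p in(("scene",a),("side",b)):
    for l in("short_leaf_grip","leaf_grip"): print(n,l,[(d["point"],round(d["conf"],2)) for d in manip.place_of(l,p)])
f=lambda i,y,x,h,w:cv2.resize(i["pixels"][y:y+h,x:x+w],(390,290),interpolation=cv2.INTER_CUBIC)
cv2.imwrite("pics/cmp.png",np.vstack([np.hstack([f(a0,170,200,60,80),f(a,170,200,60,80)]),np.hstack([f(b0,235,315,75,100),f(b,235,315,75,100)])]))
E
```

```text
scene short_leaf_grip [([256.9, 197.2], 0.9)]
scene leaf_grip [([189.5, 237.3], 0.72)]
side short_leaf_grip [([345.1, 257.2], 0.72), ([363.2, 284.5], 0.17)]
side leaf_grip [([416.5, 304.4], 0.9), ([360.0, 282.6], 0.6)]
```

View pics/cmp.png

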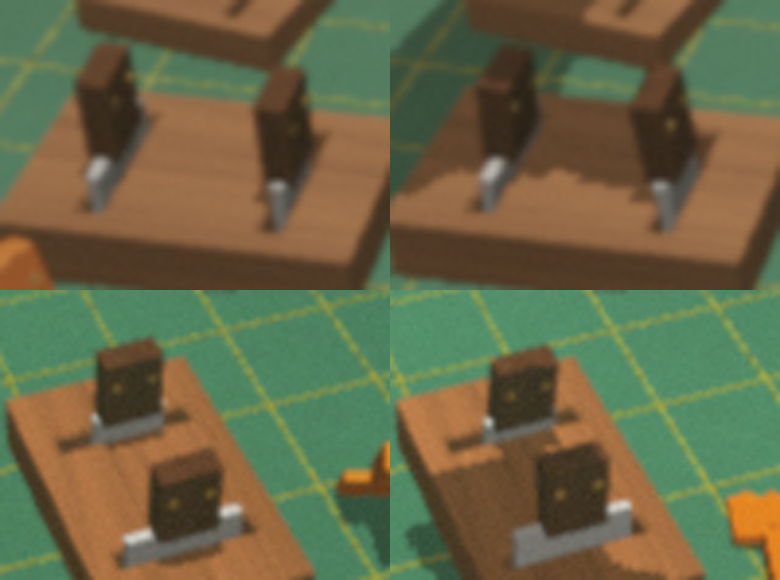

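The longer leaf stands in its slot with the blade as deep as at the start. The short leaf is still in its slot, shifted only a few mm in lean, and the robot is clear. I'll hand in.

```bash
python3 - <<'E'
from workcell import manip
print(manip.hand_in())
E
```

```text
the job is handed in; nothing more can be done
None
```

I took the longer comb leaf out of the rack, seated it in the spindle thread, put it back in its slot and let go. The job is handed in at about 19.5 s of the 67 s; it gave no verdict.

- **Seating:** I found the grooves from the wrist camera, then lowered the leaf gently. It went about 5 mm below crest height with no side contact. It was held about 2.2 s at 6–8 N wrist force, with a 9 N peak at first touch. From the gripper pose, the grip centre was about 67 mm above the spindle axis, which is the home height. The yaw matched the spindle within about 0.2°, and tilt and sideways error were small. I had no direct reading of the leaf-to-stand contact force.
- **Return:** The leaf went down until the gripper height matched its height at pickup within about 0.3 mm. No clear floor contact showed in the wrist force. The last pictures show the blade as deep as at the start, the leaf upright with a slight lean in the loose slot, and the gripper raised well clear.
- **Shorter leaf:** It is still in its slot, but its lean changed by an estimated few millimetres, well under the 20 mm limit. I saw no contact that would explain it.
- **Orange look-alike:** It stood upright at the start but was already lying flat in the first wrist picture, before the gripper came near it. Its position in the later camera pictures also differs. I don't know the cause.
- **Check that disagreed:** The scene camera overlay was off from the picture by a few pixels at the spindle, so I relied on the wrist view for alignment.

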